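# Clamp a seal stone with a slotted screw

## Task

Take the flat driver out of its slanting rest, stand it upright in the well of the seal clamp and let go of it; then take a fresh hold, work the blade into the slot of the screw at the bottom of the well and turn the screw clockwise, keeping the blade seated, until the sprung jaw plate holds the stone firmly (about 35 N) without crushing it. Leave the driver standing with its blade seated in the slot. Turn only the screw: do not push the clamp's plate or the stone by hand, and leave the mug, the ink bottle and the paperweight where they are.

Things in the scene. Friction and masses are not known exactly. Their poses are not given: they have to be found in the camera images.
- driver: Flat driver, 180 mm long, 0.25 kg, loose. Origin at the middle of the blade's tip; z runs up its axis to the handle, y along the blade's width. From the tip: steel blade 20 mm wide (y), 4.5 mm thick (x), 12 mm long; round steel collar 24 mm diameter from 12 to 57 mm, tapered at its lower end; shaft 16 mm diameter to 80 mm; round handle to 180 mm. Starts blade down in the rest's socket.
- handle (a point): Middle of the driver's plain round dark-wood handle, 130 mm from the tip; axes as the driver's. The handle is 32 mm in diameter and 100 mm long (80 to 180 mm from the tip) and can be held at any angle about its axis.
- rest: Wooden slanting rest, fixed, foot 120 x 80 mm. Origin on the table under the socket's lower end; its +x (within 20 degrees of straight away from the robot) is the way the driver leans, 33 degrees from vertical.
- socket (a point): Centre of the mouth of the rest's square socket, 26 mm wide inside, 57 mm deep, tilted 33 degrees from vertical towards the rest's +x; axes as the rest's. The driver comes out along its own axis, about 60 mm, straight up its slant.
- bed: Seal clamp, grey iron, fixed; base plate 130 (x) x 270 (y) x 20 mm. Origin on the table under its middle; y along its length. At +y a housing, 80 x 80 mm, top 78 mm over the table, with the screw's well; at -y a fixed jaw, 100 x 30 mm, top 95 mm over the table, inner face at y = -105 mm.
- well (a point): Centre of the mouth of the well on top of the housing (x 0, y 80, z 78 mm in the bed's frame; axes as the bed's). Vertical round bore, 26.4 mm diameter, 4 mm chamfer, 40 mm deep down to the screw. The driver stands by itself in it, leaning up to 6 degrees; its tip is 40 mm below the mouth when on the screw's face, 48 mm when seated in the slot.
- screw_face (a point): Centre of the face of the brass slotted screw at the bottom of the well, 38 mm over the table; axes as the bed's (it does not turn with the screw). Slot across the face, 6.5 mm wide, 8 mm deep. Its direction is not measured: at the start 11 to 63 degrees clockwise, seen from above, from the bed's y. A blade sliding lightly over the face does not turn the screw.
- carriage_top (a point): Middle of the top of the steel carriage behind the sprung plate, 83 mm over the table; axes as the bed's. Each radian of the screw clockwise moves it 4 mm to the bed's -y. Running free the screw takes 0.3 N m while it turns (a wrist held still after a turn feels 0.15 to 0.2); it stays where it is left; at most 5 rad clockwise from where its slot lies along the bed's y.
- jaw_plate: Sprung aluminium plate, 90 x 10 x 60 mm, before the carriage; origin in the middle of its lower edge, axes as the bed's. Once it bears on the stone its springs give 1 mm per 10 N: 40 N per radian of the screw, whose torque rises 0.16 N m per radian (0.004 per N; 0.0025 felt with the wrist held still). Right: about 35 N, some 0.9 rad after contact; under 15 N is loose, over 70 N too tight.
- stone: Pale stone block for a seal, 60 x 60 x 85 mm, 0.6 kg, standing on the base plate (20 mm over the table) between fixed jaw and sprung plate, parallel to them; origin under its centre. It starts 0.5 to 2.5 mm clear of the jaw and 2 to 8 mm from the plate, which pushes it against the jaw.
- mug: White mug, 84 mm diameter, 85 mm high, loose bystander; origin under its centre.
- ink: Black ink bottle, 60 mm diameter, 150 mm high, loose bystander; origin under its centre.
- weight: Dark steel paperweight bar, 30 x 200 x 22 mm, loose bystander; origin under its centre, y along its length.
Things that resemble listed ones, but are neither listed nor needed, are in the scene too. There is more than one size of the driver; the job needs the smallest.

How it is judged:
On the way, in this order (a step that is already met when the one before it is completed fails the run):
1. the driver stands in the well, let go (z of driver in the frame of well below -0.03 m and horizontal distance between driver and well below 0.008 m and angle between driver's own z axis and vertical below 0.2 rad and contact force between each of the arm, the fingers and driver below 0.1 N), for 0.2 s.
2. held again and seated in the slot, the driver has driven the plate at least 2 mm (z of driver in the frame of well below -0.0445 m and horizontal distance between driver and well below 0.008 m and angle between driver's own z axis and vertical below 0.2 rad and contact force between the fingers and driver above 1 N and distance of jaw_plate from where it was at the start of the episode above 0.002 m), for 0.1 s.
At the end, for the whole second after the job is handed in: The plate clamps the stone, upright, with 15 to 70 N against the bed's fixed jaw; the driver is let go and at rest, standing in the well within 0.2 rad of vertical with its tip more than 44.5 mm below the mouth (seated in the slot) and within 8 mm of the well's axis (z of driver in the frame of well below -0.0445 m and horizontal distance between driver and well below 0.008 m and angle between driver's own z axis and vertical below 0.2 rad and contact force between jaw_plate and stone between 15 and 70 N and angle between stone's own z axis and vertical below 0.06 rad and linear speed of driver below 0.02 m/s and contact force between the fingers and driver below 0.1 N); the robot touches nothing.
It fails at once if the stone is crushed (clamped with over 90 N) (contact force between jaw_plate and stone above 90 N).
It fails at once if the robot pushes the stone or the plate (over 10 N) (contact force between any of the arm, the fingers and stone above 10 N or contact force between any of the arm, the fingers and jaw_plate above 10 N).
It fails at once if a bystander is moved over 20 mm (distance of any of mug, ink, weight from where it was at the start of the episode above 0.02 m).
It also fails if it takes over 72 s, if anything falls off the work surface, if the arm or the gripper's body presses on something with over 40 N, if the wrist force passes 120 N, or if a joint passes its speed limit or range.

## Robot

A 6-joint arm with a two-finger parallel gripper is mounted at the origin on the work surface. World frame = base frame: x ahead of the robot, y to its left, z up, the work surface at z = 0. Lengths are in m, angles in rad, forces in N, time in s.
With the tool pointing down it reaches from about 0.225 to 0.875 m from the base axis. Payload 3.4 kg.
Tool frame: the origin (TCP) lies between the finger pads; the fingertips stand 11 mm ahead of it and the grasp point (between the pads) lies 8 mm behind it (tips_ahead is the distance from the TCP to the fingertips, in m); z points along the fingers, x is the direction in which the jaws open and shut, and the axes are right-handed (so a half turn about z gives the same grasp; the last joint's range is limited). The gripper opens to 85 mm and grips with 20 to 120 N. Pads are 22 mm wide; open, the fingers measure 114 mm over their backs; the gripper's body (76 mm by 85 mm) begins 54 mm behind the grasp point. The pads swing forward as they close: fully open they stand 13 mm farther back than shut.
Start: joints at [1.222, 0.276, 1.505, -0, 1.361, -0.121], TCP at [0.13, 0.56, 0.242] pointing down, gripper open.
Joint ranges: [-2.89, 2.89], [-0.75, 2.08], [0.22, 2.7], [-1.18, 4.32], [0.11, 2.71], [-2.7, 2.7]. Speed limits (rad/s): [2.57, 2.57, 3.14, 3.14, 3.14, 3.14].

## Interface

Orientations are given as a unit quaternion [w, x, y, z].
In Python, from rig import get_state, get_image, sign_off, masks_of, tips_ahead gives the robot as it stands.
- The arm moves only by the tool play_rows, never from a script. Its argument "series" is a list of rows, each an object of numbers: "fingers": the closure, from -1 (fully open) to 1 (shut); "dx", "dy", "dz": the shift along the world's x, y, z in mm; "turn": the turn about the world's z in rad. A call has 1 to 20 rows; each row shifts and turns the pose as measured when the row begins; what a row does not reach is not made up. A row lasts 1/12 s, in which the tool goes at most 41.7 mm and 7.16 degrees, less where a joint would pass 70% of its speed; a pose out of reach is approached as far as the arm can. A call with a gripper value outside its range is refused whole. The fingers move at their own pace and stop on an object; "squeeze" is the grip in N (left out, the last holds). Time passes only in rows, so rows that do not move let the fingers close. It gives the time, the measured TCP pose, the force and the opening at its end, in the units of the state.
- get_state(): the state, without advancing time (a new reading comes with each control period).
- get_image(name): name is "scene" or "top"; returns a dict with "pixels" (400x640x3 uint8, red, green, blue), "vfov" (degrees; the focal length in pixels is half the picture's height over the tangent of half this angle, whatever the lens; pixels are square), "cx", "cy" (the principal point, pixels), "dist" ([k1, k2, p1, p2, k3] as OpenCV has them; the pictures are not rectified), "rvec" (rotation vector, rad) and "tvec" (3), from world to camera coordinates, as OpenCV has them. Camera axes: x right, y down, z forward; pixel columns grow to the right and rows downward; lengths in m; the calibration is good to about 2 mm. A picture is of the moment at which its call begins. There is no depth.
- sign_off(): hands the job in, once; it reports no verdict.
Trained networks look in a picture, given as the dict that the camera call returned (one of the last four; its "shot" number tells which), for a name from the list of things; names that differ only in an ending like _2 or _b are one class to them, and where a whole thing is asked for, a point or a joint stands for the part that bears it (a point fixed in the world has none). Each returns a list of dicts, best first, with "p" (0 to 1); they miss things now and then, are a little off and sometimes report something else, mostly with a low value. They report only what shows in the picture. A call takes as long as a camera call. They do not tell look-alikes from the thing itself.
- masks_of(picture, label): "region" (400x640 bool, what is visible of it) and "xy" ([column, row] in pixels, amid what is visible of it).
The state is a dict: "clock": time; "qpos": joint angles; "qd": joint speeds; "effort": joint torques, N m; "position": TCP position; "ee_rot": TCP orientation; "contact_force": force on the tool from outside, world axes, zero at the start; "moment": the same for the moment, N m; "width": finger opening in m.
Only numpy, scipy, OpenCV 4.12 (cv2) and the standard library are available. Lean on these libraries where they do the work, as an engineer would, in place of code of your own. Each camera call takes 0.05 s, during which the arm holds its last target. There are 200 camera calls.

## Working session

There is one attempt and no reset: what is moved stays moved. The work goes in short steps, Python scripts to look and compute and a tool call to move; the robot and the scene stay as the last step left them, time stands still between calls to the robot, and variables do not carry over. Pictures are saved under pics/ and viewed, about 8 in all and at most 12, crops included, and the job is handed in when it is done.

Besides the shell and the picture viewer there is one more tool, called after "Emit:" by a JSON object that holds its "op" and its "data", one argument or row to a line. play_rows: Moves the arm, as the interface text tells. Its arguments: {"type":"object","properties":{"series":{"type":"array"},"squeeze":{"type":"number"}},"required":["series"]}

```bash
ls; mkdir -p pics; cat > h.py <<'E'
import numpy as np, cv2
from rig import *
def cam(im):
    f=200/np.tan(np.radians(im["vfov"])/2)
    return np.array([[f,0,im["cx"]],[0,f,im["cy"]],[0,0,1.]]),np.array(im["dist"],float),np.array(im["rvec"],float),np.array(im["tvec"],float)
def ray(im,px):
    K,d,r,t=cam(im);R=cv2.Rodrigues(r)[0]
    u=cv2.undistortPoints(np.array(px,float).reshape(-1,1,2),K,d).reshape(-1,2)
    return -R.T@t, np.c_[u,np.ones(len(u))]@R
def onz(im,px,z):
    o,d=ray(im,px);return o+d*((z-o[2])/d[:,2:3])
def proj(im,P):
    K,d,r,t=cam(im);return cv2.projectPoints(np.array(P,float).reshape(-1,1,3),r,t,K,d)[0].reshape(-1,2)
def save(im,n,box=None,s=1):
    p=im["pixels"][:,:,::-1]
    if box: p=p[box[1]:box[3],box[0]:box[2]]
    cv2.imwrite("pics/"+n,cv2.resize(p,None,fx=s,fy=s,interpolation=cv2.INTER_CUBIC))
E
python3 - <<'E'
from h import *
a=get_image("scene");b=get_image("top")
save(a,"s0.png");save(b,"t0.png")
for im,n in((a,"scene"),(b,"top")):
    o,_=ray(im,[[320,200]]);print(n,o,im["vfov"],im["dist"])
    for l in["driver","rest","bed","jaw_plate","stone","mug","ink","weight"]:
        print(l,[(round(m["p"],2),np.round(m["xy"]),m["region"].sum(),np.round(onz(im,[m["xy"]],0)[0],3)) for m in masks_of(im,l)])
print(get_state())
E
```

```text
pics
scene [1.24447701 0.15644353 0.85203994] 53.336011285204286 [0.0330063 0.        0.        0.        0.       ]
driver [(0.97, array([509., 293.]), np.int64(1793), array([0.622, 0.437, 0.   ])), (0.86, array([448., 171.]), np.int64(726), array([ 0.205,  0.277, -0.   ])), (0.81, array([422., 205.]), np.int64(276), array([0.377, 0.212, 0.   ]))]
rest [(0.87, array([415., 224.]), np.int64(931), array([0.458, 0.197, 0.   ])), (0.29, array([292., 215.]), np.int64(783), array([ 0.511, -0.151,  0.   ]))]
bed [(0.62, array([305., 229.]), np.int64(4001), array([ 0.553, -0.098,  0.   ])), (0.48, array([265., 211.]), np.int64(840), array([ 0.514, -0.233, -0.   ]))]
jaw_plate [(0.72, array([281., 214.]), np.int64(270), array([ 0.513, -0.184,  0.   ]))]
stone [(0.69, array([267., 210.]), np.int64(889), array([ 0.509, -0.227,  0.   ]))]
mug [(0.85, array([367., 291.]), np.int64(1641), array([0.706, 0.107, 0.   ])), (0.54, array([304., 227.]), np.int64(3991), array([ 0.547, -0.102,  0.   ]))]
ink [(0.89, array([226., 167.]), np.int64(748), array([ 0.358, -0.431,  0.   ]))]
weight [(0.73, array
[... 1116 characters left out ...]
 array([ 0.572, -0.203,  0.   ]))]
{'clock': 0.9, 'qpos': array([ 1.22202566e+00,  2.75905247e-01,  1.50488077e+00,  1.03903613e-05,
        1.36071260e+00, -1.20989630e-01]), 'qd': array([ 0.0003743 , -0.00023718, -0.00024097,  0.00085816, -0.00045918,
        0.00015116]), 'effort': array([-1.06493630e-03, -4.16636360e+01, -2.46096325e+01, -3.41783289e-04,
        8.30793397e-05, -9.53655160e-06]), 'position': array([0.12985342, 0.56018451, 0.2423327 ]), 'ee_rot': array([-2.89275631e-05,  7.82885221e-01,  6.22166158e-01,  3.74145226e-05]), 'contact_force': array([-0.54437939,  0.90979329,  0.31296245]), 'moment': array([ 0.04163672, -0.06036348,  0.02691375]), 'width': 0.08543508257266261}
```

View pics/s0.png

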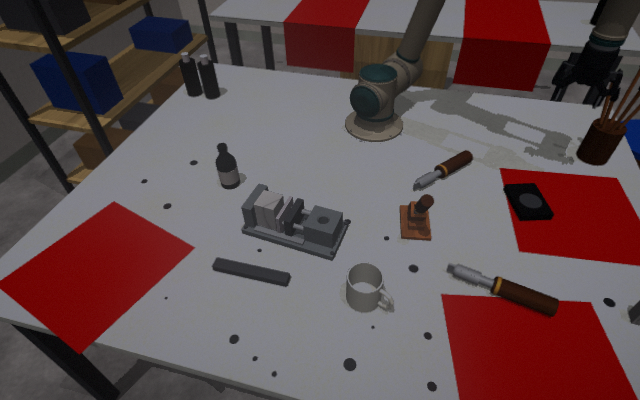

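View pics/t0.png

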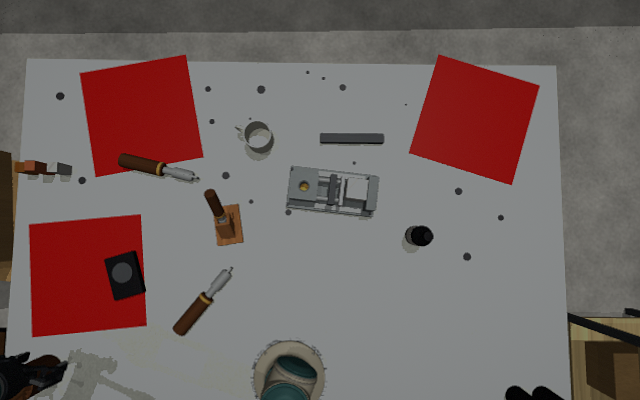

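The top view shows the candidates. The upright driver leaning in its rest is at about (215,205), with the rest foot at (229,225). The two drivers lying at (150,170) and (200,305) are look-alikes. The clamp spans (287–380, 165–215) and its well is at about (303,186). The mug is at (259,136), the bar at (352,138) and the ink at (420,235). I'll look closer at the rest and clamp.

```bash
python3 - <<'E'
from h import *
a=get_image("scene");b=get_image("top")
def c(im,x,y,w,h,W,H): return cv2.resize(im["pixels"][y:y+h,x:x+w,::-1],(W,H),interpolation=cv2.INTER_CUBIC)
o=np.vstack([np.hstack([c(a,385,180,60,65,300,325),c(a,235,175,125,81,500,325)]),np.hstack([c(b,193,180,60,50,330,275),c(b,280,158,107,63,470,275)])])
cv2.imwrite("pics/c1.png",o)
E
```

```text
(no output)
```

View pics/c1.png

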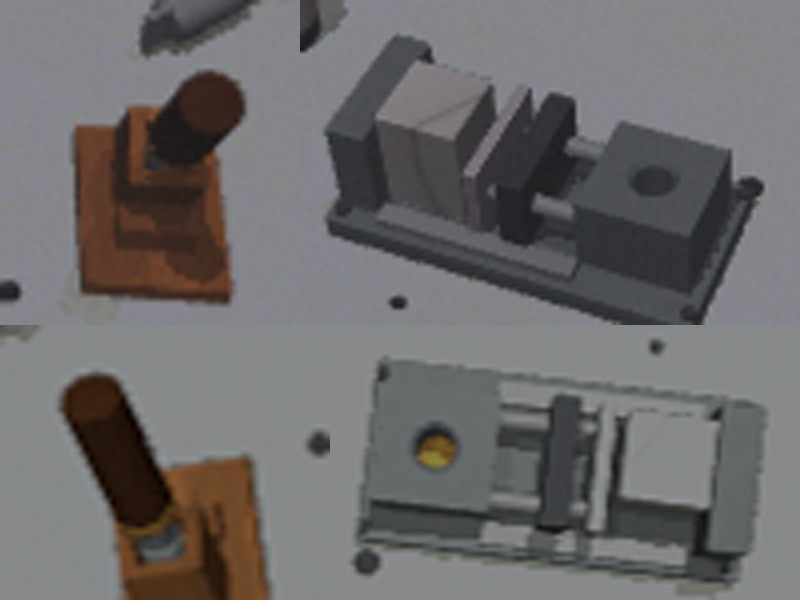

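Close crops, in full-picture pixels:
- **Well mouth:** (304.4,186) in the top view and (323.5,220.1) in the scene view.
- **Handle's end disc:** about (210,192) in the top view and (426.6,199.6) in the scene view.

The clamp shows a clear gap between stone and plate. Next I fit the poses from these points.

```bash
cat > fit.py <<'E'
from h import *
from scipy.optimize import least_squares
a=get_image("scene");b=get_image("top")
S=lambda x,y:(235+(x-300)/4,175+y/4.01); T=lambda x,y:(280+(x-330)/4.39,158+(y-325)/4.365)
S2=lambda x,y:(385+x/5,180+y/5); T2=lambda x,y:(193+x/5.5,180+(y-325)/5.5)
# bed
cor=[(40,120,78),(40,40,78),(-40,40,78),(-40,120,78),(0,80,78)]
tp=[T(*p) for p in[(382,360),(500,374),(490,513),(370,500),(437,447)]]
# scene: corners order +x is toward the camera
sp=[S(*p) for p in[(692,290-53),(575,205),(622,122),(732,150),(654,181)]]
# scene left= -y: (+40,+120) nearest right bottom
tp+=[T(*p) for p in[(766,405),(748,553)]];cor+=[(50,-135,95),(-50,-135,95)]
sp_extra=[S(328,131),S(400,35)]
sp+=sp_extra
cor=np.array(cor)/1000
def W(q,P):
    c,s=np.cos(q[2]),np.sin(q[2]);return np.c_[q[0]+c*P[:,0]-s*P[:,1],q[1]+s*P[:,0]+c*P[:,1],P[:,2]]
f=lambda q:np.r_[(proj(a,W(q,cor))-sp).ravel(),(proj(b,W(q,cor))-tp).ravel()]
r=least_squares(f,[.55,-.1,0],loss="soft_l1");q=r.x
print("bed",q,"well",W(q,cor[4:5]),"\n",r.fun.reshape(-1,2).round(1).tolist())
# driver: top disc centre, handle bottom approx; lean 33deg
ds=[S2(208,98)];dt=[T2(94,391),T2(148,519)]
def drv(q,s): # q tip xyz, yaw
    u=np.array([np.sin(.576)*np.cos(q[3]),np.sin(.576)*np.sin(q[3]),np.cos(.576)]);return q[:3]+s*u
g=lambda q:np.r_[(proj(a,[drv(q,.18)])-ds).ravel(),(proj(b,[drv(q,.18),drv(q,.08)])-dt).ravel()]
r=least_squares(g,[.45,.2,.03,0]);q=r.x
print("driver",q,drv(q,.08),drv(q,.18),r.fun.round(1))
# foot of the rest in scene: corners
print("foot",onz(a,[S2(78,128),S2(215,125),S2(230,298),S2(82,293)],.012).round(3).tolist(),onz(b,[T2(250,458)],.012))
E
python3 fit.py
```

```text
bed [ 0.56376864 -0.11682801 -0.10517772] well [[ 0.57216735 -0.03727009  0.078     ]] 
 [[-0.5, 0.4], [-0.4, 0.1], [-0.5, -0.2], [-0.1, 0.3], [-0.1, -0.8], [-1.3, -0.3], [-1.6, -0.5], [-0.5, 4.5], [-0.3, 4.4], [-1.1, -0.5], [-1.0, -0.7], [-1.1, -0.5], [-0.5, -0.1], [0.1, 0.2]]
driver [0.44147534 0.19477862 0.02774656 0.13082726] [0.48467687 0.20046302 0.0948384 ] [0.53867878 0.20756853 0.1787032 ] [-0.3 -0.  -0.2  0.8 -0.1 -0.9]
foot [[0.407, 0.15, 0.012], [0.385, 0.227, 0.012], [0.514, 0.244, 0.012], [0.53, 0.168, 0.012]] [[0.51970074 0.16444669 0.012     ]]
```

Emit:
{"op": "play_rows", "data": {
  "series": [
    {"fingers": -1,"dx": 30,"dy": -27,"dz": 3,"turn": 0.05},
    {"fingers": -1,"dx": 30,"dy": -27,"dz": 3,"turn": 0.05},
    {"fingers": -1,"dx": 30,"dy": -27,"dz": 3,"turn": 0.05},
    {"fingers": -1,"dx": 30,"dy": -27,"dz": 3,"turn": 0.05},
    {"fingers": -1,"dx": 30,"dy": -27,"dz": 3,"turn": 0.05},
    {"fingers": -1,"dx": 30,"dy": -27,"dz": 3,"turn": 0.05},
    {"fingers": -1,"dx": 30,"dy": -27,"dz": 3,"turn": 0.05},
    {"fingers": -1,"dx": 30,"dy": -27,"turn": 0.02},
    {"fingers": -1,"dx": 30,"dy": -27},
    {"fingers": -1,"dx": 30,"dy": -27},
    {"fingers": -1,"dx": 30,"dy": -27},
    {"fingers": -1,"dx": 30,"dy": -27},
    {"fingers": -1,"dx": 20,"dy": -20},
    {"fingers": -1},
    {"fingers": -1}
  ],
  "squeeze": 40
}}

```text
invalid input at $.series[7]: expected keys fingers, dx, dy, dz, turn
```

```bash
sed -i 's/^def W/tp=np.array(tp);tp[:2]=np.nan\ndef W/; s/^f=lambda q:\(.*\)$/f=lambda q:np.nan_to_num(\1)/' fit.py; python3 fit.py; cat > st.py <<'E'
from h import *
from scipy.spatial.transform import Rotation as Ro
def st():
    s=get_state();w,x,y,z=s["ee_rot"];R=Ro.from_quat([x,y,z,w]).as_matrix()
    print("t",round(s["clock"],2),"tcp",s["position"].round(4),"yaw",round(np.arctan2(R[1,0],R[0,0]),3),"q6",s["qpos"][5].round(3),"w",round(s["width"],4),"F",s["contact_force"].round(2),"M",s["moment"].round(3),"tips",tips_ahead if not callable(tips_ahead) else tips_ahead())
if __name__=="__main__": st()
E
python3 st.py
```

```text
bed [ 0.56313826 -0.11666152 -0.10073864] well [[ 0.57118373 -0.03706711  0.078     ]] 
 [[-0.2, 0.1], [-0.2, -0.1], [-0.4, -0.4], [0.0, 0.0], [0.1, -1.0], [-1.2, -0.3], [-1.6, -0.5], [0.0, 0.0], [0.0, 0.0], [-1.1, -0.3], [-1.0, -0.3], [-1.1, -0.1], [-0.6, -0.1], [0.1, 0.2]]
driver [0.44147534 0.19477862 0.02774656 0.13082726] [0.48467687 0.20046302 0.0948384 ] [0.53867878 0.20756853 0.1787032 ] [-0.3 -0.  -0.2  0.8 -0.1 -0.9]
foot [[0.407, 0.15, 0.012], [0.385, 0.227, 0.012], [0.514, 0.244, 0.012], [0.53, 0.168, 0.012]] [[0.51970074 0.16444669 0.012     ]]
t 1.2 tcp [0.1299 0.5602 0.2423] yaw 1.343 q6 -0.121 w 0.0851 F [-0.16  0.29  0.68] M [ 0.015 -0.026  0.006] tips 0.011
```

All keys are needed in each row.

Emit:
{"op": "play_rows", "data": {
  "series": [
    {"fingers": -1,"dx": 30,"dy": -27,"dz": 3,"turn": 0.05},
    {"fingers": -1,"dx": 30,"dy": -27,"dz": 3,"turn": 0.05},
    {"fingers": -1,"dx": 30,"dy": -27,"dz": 3,"turn": 0.05},
    {"fingers": -1,"dx": 30,"dy": -27,"dz": 3,"turn": 0.05},
    {"fingers": -1,"dx": 30,"dy": -27,"dz": 3,"turn": 0.05},
    {"fingers": -1,"dx": 30,"dy": -27,"dz": 3,"turn": 0.05},
    {"fingers": -1,"dx": 30,"dy": -27,"dz": 3,"turn": 0.05},
    {"fingers": -1,"dx": 30,"dy": -27,"dz": 0,"turn": 0.02},
    {"fingers": -1,"dx": 30,"dy": -27,"dz": 0,"turn": 0},
    {"fingers": -1,"dx": 30,"dy": -27,"dz": 0,"turn": 0},
    {"fingers": -1,"dx": 30,"dy": -27,"dz": 0,"turn": 0},
    {"fingers": -1,"dx": 30,"dy": -27,"dz": 0,"turn": 0},
    {"fingers": -1,"dx": 20,"dy": -20,"dz": 0,"turn": 0},
    {"fingers": -1,"dx": 0,"dy": 0,"dz": 0,"turn": 0},
    {"fingers": -1,"dx": 0,"dy": 0,"dz": 0,"turn": 0}
  ],
  "squeeze": 40
}}

```text
clock: 2.45
position: [0.521, 0.2012, 0.265]
ee_rot: [0.001, 0.645, 0.764, 0.003]
contact_force: [-0.8, 0.3, 0.0]
width: 0.0852
```

```bash
python3 st.py
```

```text
t 2.45 tcp [0.521  0.2012 0.265 ] yaw 1.739 q6 -1.496 w 0.0852 F [-0.85  0.27  0.04] M [-0.028 -0.006 -0.038] tips 0.011
```

Emit:
{"op": "play_rows", "data": {
  "series": [
    {"fingers": -1,"dx": -1.5,"dy": 4,"dz": -25,"turn": -0.034},
    {"fingers": -1,"dx": 0,"dy": 0,"dz": -25,"turn": 0},
    {"fingers": -1,"dx": 0,"dy": 0,"dz": -25,"turn": 0},
    {"fingers": -1,"dx": 0,"dy": 0,"dz": -25,"turn": 0},
    {"fingers": -1,"dx": 0,"dy": 0,"dz": -24,"turn": 0},
    {"fingers": -1,"dx": 0,"dy": 0,"dz": 0,"turn": 0},
    {"fingers": -1,"dx": 0,"dy": 0,"dz": 0,"turn": 0}
  ]
}}

```text
clock: 3.03
position: [0.5157, 0.2104, 0.1398]
ee_rot: [0.001, 0.657, 0.753, 0.006]
contact_force: [-0.6, 0.4, 1.1]
width: 0.0854
```

```bash
python3 - <<'E'
from st import *
st()
a=get_image("scene");b=get_image("top")
c=lambda im,x,y,w,h:cv2.resize(im["pixels"][y:y+h,x:x+w,::-1],(400,400),interpolation=cv2.INTER_CUBIC)
cv2.imwrite("pics/g1.png",np.hstack([c(a,380,140,100,100),c(b,170,150,100,100)]))
E
```

```text
t 3.03 tcp [0.5157 0.2104 0.1398] yaw 1.707 q6 -1.45 w 0.0854 F [-0.64  0.4   1.07] M [ 0.03  -0.054 -0.014] tips 0.011
```

View pics/g1.png

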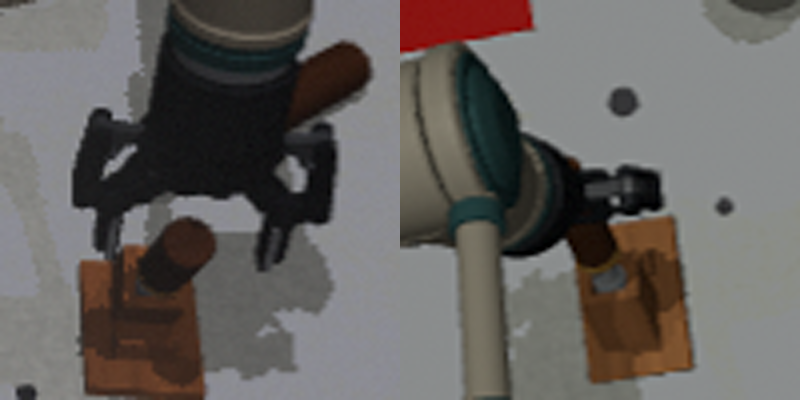

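The scene crop shows the handle between the open fingers, at about (180,250) in the crop. I'll trim 5 mm and close.

Emit:
{"op": "play_rows", "data": {
  "series": [
    {"fingers": -1,"dx": 3,"dy": -5,"dz": 0,"turn": 0},
    {"fingers": 0.0,"dx": 0,"dy": 0,"dz": 0,"turn": 0},
    {"fingers": 1,"dx": 0,"dy": 0,"dz": 0,"turn": 0},
    {"fingers": 1,"dx": 0,"dy": 0,"dz": 0,"turn": 0},
    {"fingers": 1,"dx": 0,"dy": 0,"dz": 0,"turn": 0},
    {"fingers": 1,"dx": 0,"dy": 0,"dz": 0,"turn": 0},
    {"fingers": 1,"dx": 0,"dy": 0,"dz": 0,"turn": 0},
    {"fingers": 1,"dx": 0,"dy": 0,"dz": 0,"turn": 0}
  ],
  "squeeze": 50
}}

```text
clock: 3.8
position: [0.5235, 0.206, 0.1478]
ee_rot: [0.005, 0.657, 0.754, 0.012]
contact_force: [0.6, -0.1, -0.2]
width: 0.0308
```

```bash
python3 st.py
```

```text
t 3.8 tcp [0.5235 0.206  0.1478] yaw 1.707 q6 -1.461 w 0.0308 F [ 0.58 -0.1  -0.25] M [ 0.05   0.016 -0.043] tips 0.011
```

Emit:
{"op": "play_rows", "data": {
  "series": [
    {"fingers": 1,"dx": 8.1,"dy": 1.1,"dz": 12.6,"turn": 0},
    {"fingers": 1,"dx": 8.1,"dy": 1.1,"dz": 12.6,"turn": 0},
    {"fingers": 1,"dx": 8.1,"dy": 1.1,"dz": 12.6,"turn": 0},
    {"fingers": 1,"dx": 8.1,"dy": 1.1,"dz": 12.6,"turn": 0},
    {"fingers": 1,"dx": 8.1,"dy": 1.1,"dz": 12.6,"turn": 0},
    {"fingers": 1,"dx": 0,"dy": 0,"dz": 0,"turn": 0}
  ]
}}

```text
clock: 4.3
position: [0.5626, 0.2111, 0.2084]
ee_rot: [0.003, 0.657, 0.754, 0.009]
contact_force: [0.9, 0.4, -2.5]
width: 0.0306
```

```bash
python3 - <<'E'
from st import *
st()
a=get_image("scene")
save(a,"g2.png",(360,120,480,250),4)
E
```

```text
t 4.3 tcp [0.5626 0.2111 0.2084] yaw 1.707 q6 -1.468 w 0.0306 F [ 0.85  0.42 -2.45] M [ 0.038 -0.166 -0.026] tips 0.011
```

View pics/g2.png

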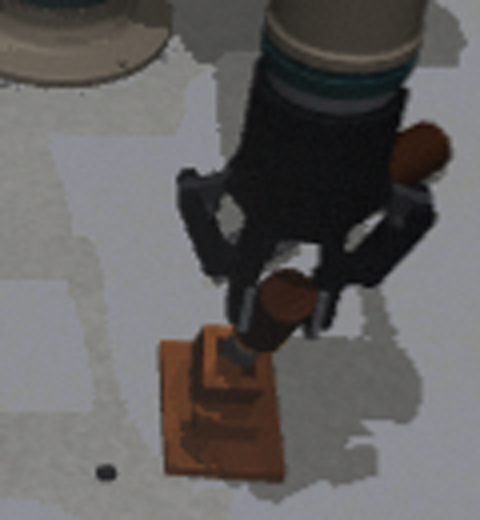

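```bash
python3 - <<'E'
from st import *
from scipy.optimize import least_squares
a=get_image("scene");G=np.array([.5626,.2111,.2164])
def top(q): 
    u=np.array([np.sin(q[1])*np.cos(.135),np.sin(q[1])*np.sin(.135),np.cos(q[1])]);return G+q[0]*u
f=lambda q:(proj(a,[top(q)])-[432,191.2]).ravel()
print(least_squares(f,[.03,.576],x_scale=[.01,.1]).x)
for d in(.025,.03,.035,.04):print(d,[proj(a,[top([d,t])])[0].round(1).tolist() for t in(.5,.576,.65)])
E
```

```text
[0.02701924 0.45467534]
0.025 [[431.8, 192.0], [431.8, 192.8], [431.8, 193.7]]
0.03 [[432.2, 191.3], [432.2, 192.3], [432.2, 193.3]]
0.035 [[432.7, 190.6], [432.6, 191.8], [432.6, 193.0]]
0.04 [[433.1, 189.9], [433.1, 191.3], [433.0, 192.6]]
```

Emit:
{"op": "play_rows", "data": {
  "series": [
    {"fingers": 1,"dx": 0,"dy": 0,"dz": 20,"turn": 0},
    {"fingers": 1,"dx": 0,"dy": 0,"dz": 20,"turn": 0},
    {"fingers": 1,"dx": 9,"dy": -24,"dz": 0,"turn": 0},
    {"fingers": 1,"dx": 9,"dy": -24,"dz": 0,"turn": 0},
    {"fingers": 1,"dx": 9,"dy": -24,"dz": 0,"turn": 0},
    {"fingers": 1,"dx": 9,"dy": -24,"dz": 0,"turn": 0},
    {"fingers": 1,"dx": 9,"dy": -24,"dz": 0,"turn": 0},
    {"fingers": 1,"dx": 9,"dy": -24,"dz": 0,"turn": 0},
    {"fingers": 1,"dx": 9,"dy": -24,"dz": 0,"turn": 0},
    {"fingers": 1,"dx": 9,"dy": -24,"dz": 0,"turn": 0},
    {"fingers": 1,"dx": 9,"dy": -24,"dz": 0,"turn": 0},
    {"fingers": 1,"dx": 7,"dy": -21,"dz": 0,"turn": 0},
    {"fingers": 1,"dx": 0,"dy": 0,"dz": 0,"turn": 0},
    {"fingers": 1,"dx": 0,"dy": 0,"dz": 0,"turn": 0}
  ]
}}

```text
clock: 5.57
position: [0.6277, -0.0353, 0.224]
ee_rot: [-0.018, 0.655, 0.755, -0.01]
contact_force: [0.0, 0.3, -2.7]
width: 0.0311
```

```bash
python3 - <<'E'
from st import *
st()
a=get_image("scene");b=get_image("top")
c=lambda im,x,y,w,h,W,H:cv2.resize(im["pixels"][y:y+h,x:x+w,::-1],(W,H),interpolation=cv2.INTER_CUBIC)
cv2.imwrite("pics/g3.png",np.hstack([c(a,280,120,90,135,400,600),c(b,260,120,90,135,400,600)]))
E
```

```text
t 5.57 tcp [ 0.6277 -0.0353  0.224 ] yaw 1.712 q6 -1.88 w 0.0311 F [ 0.02  0.34 -2.73] M [ 0.046 -0.113  0.004] tips 0.011
```

View pics/g3.png

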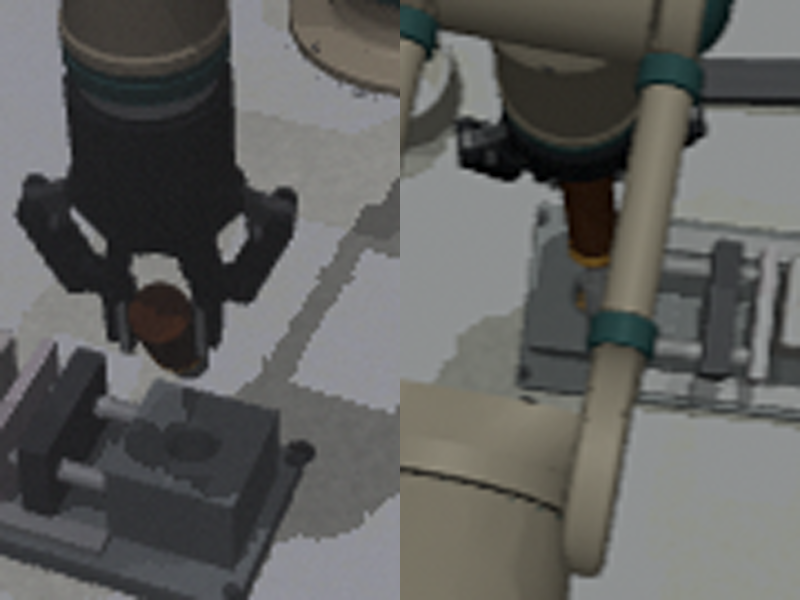

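The driver hangs over the housing in the scene view, leaning as held. The top view shows the ferrule ring near pixel (302.7,178.9). I'll check this against the held-pose model.

```bash
python3 - <<'E'
from st import *
from scipy.optimize import least_squares
a=get_image("scene");b=get_image("top");G=np.array([.6277,-.0353,.232])
def pt(q,l): 
    u=np.array([np.sin(q[1])*np.cos(q[2]),np.sin(q[1])*np.sin(q[2]),np.cos(q[1])]);return G+(l-q[0])*u
f=lambda q:np.r_[(proj(a,[pt(q,.18)])-[316,190.2]).ravel(),(proj(b,[pt(q,.08)])-[302.7,178.9]).ravel(),(q[2]-.14)*20,(q[0]-.148)*300]
r=least_squares(f,[.15,.576,.135],x_scale=[.01,.1,.1]);print(r.x,r.fun.round(1),"tip",pt(r.x,0),pt(r.x,.08))
print(proj(b,[[.5712,-.0371,.078]]),proj(a,[[.5712,-.0371,.078]]))
E
```

```text
[0.15010684 0.76405863 0.1155341 ] [-1.   0.5  1.  -0.6 -0.5  0.6] tip [ 0.52453979 -0.04727184  0.12361776] [ 0.57951941 -0.0408914   0.18138048]
[[303.25377908 185.81827553]] [[323.59333478 219.11748182]]
```

Emit:
{"op": "play_rows", "data": {
  "series": [
    {"fingers": 1,"dx": 10,"dy": 5,"dz": 0,"turn": 0},
    {"fingers": 1,"dx": 10,"dy": 5,"dz": 0,"turn": 0},
    {"fingers": 1,"dx": 0,"dy": 0,"dz": -7,"turn": 0},
    {"fingers": 1,"dx": 0,"dy": 0,"dz": -7,"turn": 0},
    {"fingers": 1,"dx": 0,"dy": 0,"dz": -6,"turn": 0},
    {"fingers": 1,"dx": 0,"dy": 0,"dz": 0,"turn": 0}
  ]
}}

```text
clock: 6.27
position: [0.6504, -0.0176, 0.2041]
ee_rot: [-0.016, 0.652, 0.758, -0.008]
contact_force: [-0.8, 0.2, -3.1]
width: 0.0309
```

```bash
python3 - <<'E'
from st import *
st()
a=get_image("scene");b=get_image("top")
c=lambda im,x,y,w,h,W,H:cv2.resize(im["pixels"][y:y+h,x:x+w,::-1],(W,H),interpolation=cv2.INTER_CUBIC)
cv2.imwrite("pics/g4.png",np.hstack([c(a,285,165,70,70,400,400),c(b,275,150,70,70,400,400)]))
E
```

```text
t 6.27 tcp [ 0.6504 -0.0176  0.2041] yaw 1.721 q6 -1.858 w 0.0309 F [-0.83  0.16 -3.07] M [ 0.015 -0.03  -0.007] tips 0.011
```

View pics/g4.png

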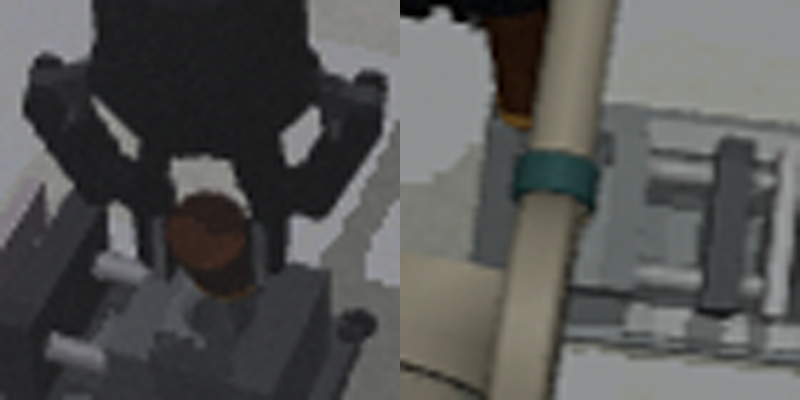

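Emit:
{"op": "play_rows", "data": {
  "series": [
    {"fingers": 1,"dx": 2,"dy": -5,"dz": 0,"turn": -0.015},
    {"fingers": 1,"dx": 0,"dy": -1,"dz": -4,"turn": 0},
    {"fingers": 1,"dx": 0,"dy": 0,"dz": -4,"turn": 0},
    {"fingers": 1,"dx": 0,"dy": 0,"dz": -3,"turn": 0},
    {"fingers": 1,"dx": 0,"dy": 0,"dz": 0,"turn": 0}
  ]
}}

```text
clock: 6.78
position: [0.6532, -0.026, 0.1943]
ee_rot: [-0.015, 0.659, 0.752, -0.007]
contact_force: [0.1, -1.1, -2.5]
width: 0.0312
```

```bash
cat > tip.py <<'E'
from st import *
# estimate tip from held pose: at grip time u known in world, R0 known
q0=[0.005,0.657,0.754,0.012];R0=Ro.from_quat(q0[1:]+q0[:1]).as_matrix()
y=.135;uT=R0.T@np.array([np.sin(.576)*np.cos(y),np.sin(.576)*np.sin(y),np.cos(.576)])
s=get_state();q=s["ee_rot"];R=Ro.from_quat([*q[1:],q[0]]).as_matrix()
u=R@uT;G=s["position"]-.008*R[:,2]
st();print("u",u.round(3),"tool z",R[:,2].round(3),"tip rel well mm",[((G-l*u-[.5712,-.0371,.078])*1000).round(1).tolist() for l in(.143,.153)])
E
python3 tip.py
```

```text
t 6.78 tcp [ 0.6532 -0.026   0.1943] yaw 1.702 q6 -1.852 w 0.0312 F [ 0.05 -1.13 -2.55] M [-0.039 -0.153  0.009] tips 0.011
u [0.585 0.073 0.808] tool z [-0.032  0.008 -0.999] tip rel well mm [[-1.4, 0.6, 8.8], [-7.3, -0.1, 0.7]]
```

Emit:
{"op": "play_rows", "data": {
  "series": [
    {"fingers": 1,"dx": 0,"dy": 0,"dz": -3,"turn": 0},
    {"fingers": 1,"dx": 0,"dy": 0,"dz": -3,"turn": 0},
    {"fingers": 1,"dx": 0,"dy": 0,"dz": -2,"turn": 0},
    {"fingers": 1,"dx": 0,"dy": 0,"dz": 0,"turn": 0}
  ]
}}

```text
clock: 7.12
position: [0.6534, -0.0267, 0.1866]
ee_rot: [-0.014, 0.659, 0.752, -0.007]
contact_force: [-0.7, -0.8, -0.9]
width: 0.031
```

```bash
python3 tip.py
```

```text
t 7.12 tcp [ 0.6534 -0.0267  0.1866] yaw 1.702 q6 -1.852 w 0.031 F [-0.75 -0.81 -0.86] M [-0.182  0.197  0.037] tips 0.011
u [0.584 0.074 0.808] tool z [-0.03   0.007 -1.   ] tip rel well mm [[-1.1, -0.2, 1.0], [-7.0, -1.0, -7.0]]
```

Emit:
{"op": "play_rows", "data": {
  "series": [
    {"fingers": 1,"dx": 0,"dy": 0,"dz": -2,"turn": 0},
    {"fingers": 1,"dx": 0,"dy": 0,"dz": -2,"turn": 0},
    {"fingers": 1,"dx": 0,"dy": 0,"dz": 0,"turn": 0}
  ]
}}

```text
clock: 7.37
position: [0.6533, -0.0272, 0.1847]
ee_rot: [-0.013, 0.659, 0.752, -0.008]
contact_force: [-1.0, -0.7, 1.0]
width: 0.0307
```

```bash
python3 tip.py
```

```text
t 7.37 tcp [ 0.6533 -0.0272  0.1847] yaw 1.703 q6 -1.852 w 0.0307 F [-1.04 -0.67  0.98] M [-0.204  0.601  0.02 ] tips 0.011
u [0.583 0.075 0.809] tool z [-0.029  0.006 -1.   ] tip rel well mm [[-1.1, -0.9, -0.9], [-7.0, -1.7, -9.0]]
```

Emit:
{"op": "play_rows", "data": {
  "series": [
    {"fingers": 1,"dx": 2,"dy": 0,"dz": 0,"turn": 0},
    {"fingers": 1,"dx": 2,"dy": 0,"dz": 0,"turn": 0},
    {"fingers": 1,"dx": 0,"dy": 0,"dz": 0,"turn": 0}
  ]
}}

```text
clock: 7.62
position: [0.6543, -0.0271, 0.184]
ee_rot: [-0.016, 0.659, 0.752, -0.01]
contact_force: [-0.5, -0.9, 3.3]
width: 0.031
```

```bash
python3 tip.py
```

```text
t 7.62 tcp [ 0.6543 -0.0271  0.184 ] yaw 1.703 q6 -1.851 w 0.031 F [-0.5  -0.87  3.31] M [-0.15   0.465  0.042] tips 0.011
u [0.59  0.076 0.804] tool z [-0.037  0.006 -0.999] tip rel well mm [[-0.9, -0.9, -1.0], [-6.8, -1.6, -9.1]]
```

Emit:
{"op": "play_rows", "data": {
  "series": [
    {"fingers": 1,"dx": -4,"dy": -0.5,"dz": 1.5,"turn": 0},
    {"fingers": 1,"dx": -4,"dy": -0.5,"dz": 2,"turn": 0},
    {"fingers": 1,"dx": -4,"dy": -0.5,"dz": 2,"turn": 0},
    {"fingers": 1,"dx": -4,"dy": -0.5,"dz": 2,"turn": 0},
    {"fingers": 1,"dx": 0,"dy": 0,"dz": 0,"turn": 0}
  ],
  "squeeze": 30
}}

```text
clock: 8.03
position: [0.6447, -0.0294, 0.1919]
ee_rot: [-0.009, 0.659, 0.752, -0.004]
contact_force: [0.9, 0.1, -4.4]
width: 0.0309
```

```bash
python3 tip.py
```

```text
t 8.03 tcp [ 0.6447 -0.0294  0.1919] yaw 1.703 q6 -1.858 w 0.0309 F [ 0.94  0.14 -4.42] M [-0.151 -0.563  0.067] tips 0.011
u [0.575 0.076 0.815] tool z [-0.019  0.005 -1.   ] tip rel well mm [[-8.6, -3.2, 5.5], [-14.4, -3.9, -2.7]]
```

Emit:
{"op": "play_rows", "data": {
  "series": [
    {"fingers": 1,"dx": -5,"dy": -0.5,"dz": 1,"turn": 0},
    {"fingers": 1,"dx": -5,"dy": -0.5,"dz": 2,"turn": 0},
    {"fingers": 1,"dx": -5,"dy": -0.5,"dz": 2,"turn": 0},
    {"fingers": 1,"dx": -5,"dy": -0.5,"dz": 2,"turn": 0},
    {"fingers": 1,"dx": 0,"dy": 0,"dz": 0,"turn": 0}
  ],
  "squeeze": 25
}}

```text
clock: 8.45
position: [0.6267, -0.0319, 0.2016]
ee_rot: [-0.005, 0.659, 0.752, -0.001]
contact_force: [4.1, 0.1, -3.9]
width: 0.0311
```

```bash
python3 - <<'E'
exec(open("tip.py").read())
a=get_image("scene");b=get_image("top")
c=lambda im,x,y,w,h,W,H:cv2.resize(im["pixels"][y:y+h,x:x+w,::-1],(W,H),interpolation=cv2.INTER_CUBIC)
cv2.imwrite("pics/g5.png",np.hstack([c(a,285,165,70,70,400,400),c(b,275,150,70,70,400,400)]))
E
```

```text
t 8.45 tcp [ 0.6267 -0.0319  0.2016] yaw 1.703 q6 -1.867 w 0.0311 F [ 4.07  0.12 -3.88] M [-0.142 -1.051 -0.021] tips 0.011
u [0.566 0.076 0.821] tool z [-0.008  0.005 -1.   ] tip rel well mm [[-25.4, -5.7, 14.2], [-31.1, -6.4, 6.0]]
```

View pics/g5.png

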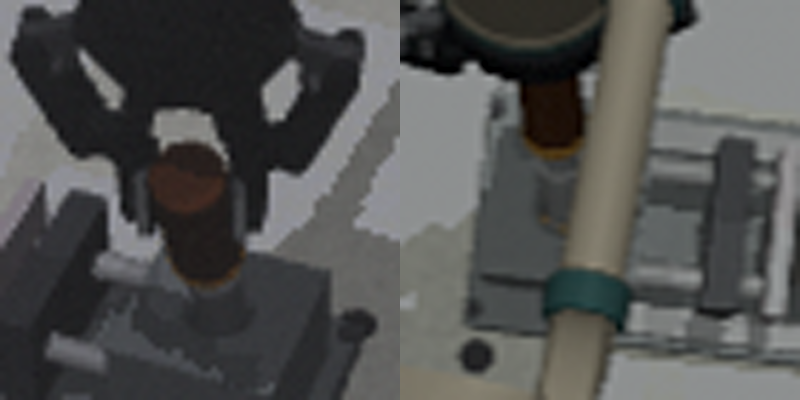

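The tip has caught in the well, and the driver is turning upright in the pads (about 25° now). I'll continue with less lift.

Emit:
{"op": "play_rows", "data": {
  "series": [
    {"fingers": 1,"dx": -5,"dy": -0.6,"dz": 0.5,"turn": 0},
    {"fingers": 1,"dx": -5,"dy": -0.6,"dz": 0.5,"turn": 0},
    {"fingers": 1,"dx": -5,"dy": -0.6,"dz": 0.5,"turn": 0},
    {"fingers": 1,"dx": -5,"dy": -0.6,"dz": 0.5,"turn": 0},
    {"fingers": 1,"dx": -5,"dy": -0.6,"dz": 0,"turn": 0},
    {"fingers": 1,"dx": 0,"dy": 0,"dz": 0,"turn": 0}
  ]
}}

```text
clock: 9.05
position: [0.6049, -0.0347, 0.2064]
ee_rot: [-0.0, 0.659, 0.752, 0.003]
contact_force: [3.4, 0.7, -2.5]
width: 0.031
```

```bash
python3 st.py
```

```text
t 9.05 tcp [ 0.6049 -0.0347  0.2064] yaw 1.703 q6 -1.88 w 0.031 F [ 3.43  0.72 -2.48] M [-0.106 -0.931 -0.034] tips 0.011
```

Emit:
{"op": "play_rows", "data": {
  "series": [
    {"fingers": 1,"dx": -5,"dy": -0.4,"dz": -1,"turn": 0},
    {"fingers": 1,"dx": -5,"dy": -0.4,"dz": -1,"turn": 0},
    {"fingers": 1,"dx": -5,"dy": -0.4,"dz": -1,"turn": 0},
    {"fingers": 1,"dx": -5,"dy": -0.4,"dz": -1,"turn": 0},
    {"fingers": 1,"dx": -5,"dy": -0.4,"dz": -1,"turn": 0},
    {"fingers": 1,"dx": 0,"dy": 0,"dz": 0,"turn": 0}
  ]
}}

```text
clock: 9.55
position: [0.5854, -0.0371, 0.2075]
ee_rot: [0.008, 0.659, 0.752, 0.01]
contact_force: [2.0, -0.6, -1.8]
width: 0.0309
```

```bash
python3 st.py
```

```text
t 9.55 tcp [ 0.5854 -0.0371  0.2075] yaw 1.702 q6 -1.892 w 0.0309 F [ 2.   -0.65 -1.77] M [-0.171 -0.622 -0.051] tips 0.011
```

Emit:
{"op": "play_rows", "data": {
  "series": [
    {"fingers": 1,"dx": -5,"dy": 0,"dz": -1,"turn": 0},
    {"fingers": 1,"dx": -5,"dy": 0,"dz": -2,"turn": 0},
    {"fingers": 1,"dx": -5,"dy": 0,"dz": -2,"turn": 0},
    {"fingers": 1,"dx": -4,"dy": 0,"dz": -2,"turn": 0},
    {"fingers": 1,"dx": 0,"dy": 0,"dz": -2,"turn": 0},
    {"fingers": 1,"dx": 0,"dy": 0,"dz": 0,"turn": 0}
  ]
}}

```text
clock: 10.05
position: [0.5758, -0.0376, 0.2089]
ee_rot: [0.02, 0.66, 0.751, 0.019]
contact_force: [1.5, -0.0, -1.1]
width: 0.0305
```

```bash
python3 st.py
```

```text
t 10.05 tcp [ 0.5758 -0.0376  0.2089] yaw 1.7 q6 -1.899 w 0.0305 F [ 1.54 -0.01 -1.06] M [-0.066 -0.682 -0.05 ] tips 0.011
```

Emit:
{"op": "play_rows", "data": {
  "series": [
    {"fingers": 1,"dx": 2,"dy": 0,"dz": -4,"turn": 0},
    {"fingers": 1,"dx": 2,"dy": 0,"dz": -4,"turn": 0}
  ]
}}

```text
clock: 10.22
position: [0.5808, -0.0372, 0.2071]
ee_rot: [0.023, 0.66, 0.751, 0.022]
contact_force: [1.6, 1.3, 19.7]
width: 0.0304
```

```bash
python3 st.py
```

```text
t 10.22 tcp [ 0.5808 -0.0372  0.2071] yaw 1.7 q6 -1.897 w 0.0304 F [ 1.55  1.26 19.71] M [ 0.335 -0.103  0.01 ] tips 0.011
```

Emit:
{"op": "play_rows", "data": {
  "series": [
    {"fingers": 1,"dx": 0,"dy": 0,"dz": 2,"turn": 0},
    {"fingers": 1,"dx": 0,"dy": 0,"dz": 0,"turn": 0}
  ]
}}

```text
clock: 10.38
position: [0.5785, -0.0371, 0.2088]
ee_rot: [0.021, 0.66, 0.751, 0.02]
contact_force: [3.3, -0.4, -0.0]
width: 0.0309
```

```bash
python3 - <<'E'
from st import *
st()
a=get_image("scene");b=get_image("top")
c=lambda im,x,y,w,h,W,H:cv2.resize(im["pixels"][y:y+h,x:x+w,::-1],(W,H),interpolation=cv2.INTER_CUBIC)
cv2.imwrite("pics/g6.png",np.hstack([c(a,298,180,50,65,400,520),c(b,280,160,50,65,400,520)]))
W=np.array([.5712,-.0371,0])
for n,im in(("s",a),("t",b)):
  print(n,[proj(im,[W+[0,0,z]])[0].round(1).tolist() for z in(.078,.105,.13,.15)])
E
```

```text
t 10.38 tcp [ 0.5785 -0.0371  0.2088] yaw 1.7 q6 -1.897 w 0.0309 F [ 3.3  -0.44 -0.01] M [-0.381 -1.054 -0.039] tips 0.011
s [[323.6, 219.1], [323.4, 212.0], [323.3, 205.3], [323.1, 199.7]]
t [[303.3, 185.8], [303.0, 184.7], [302.8, 183.7], [302.6, 182.8]]
```

View pics/g6.png

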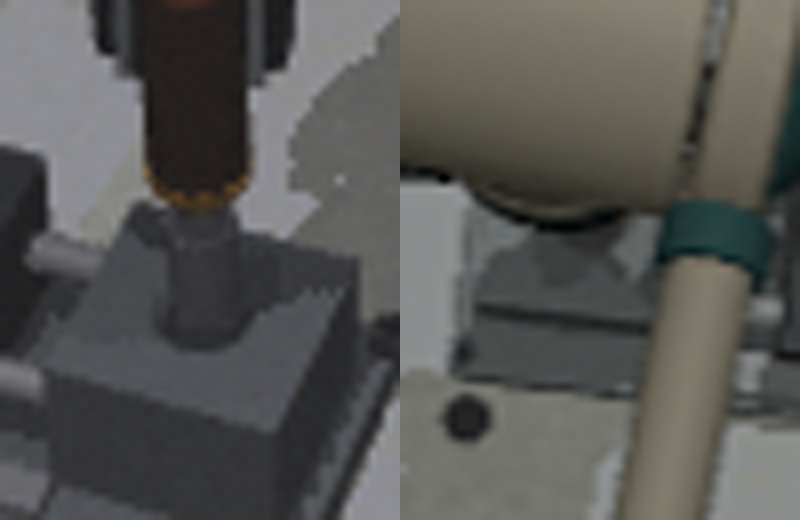

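```bash
python3 - <<'E'
from st import *
a=get_image("scene");W=np.array([.5712,-.0371,0])
P=lambda dx,dy,z:((proj(a,[W+[dx,dy,z]])[0]-[298,180])*8).round(0).tolist()
print("rim",P(.017,0,.078),P(-.017,0,.078),P(0,.017,.078),P(0,-.017,.078),"bore",P(.0132,0,.074))
for dx in(-.008,-.004,0,.004):
  print(dx,"collar front/back z.078",P(dx+.012,0,.078),"ring low front",P(dx+.016,0,.145),P(dx+.016,0,.150),P(dx+.016,0,.155))
m=masks_of(a,"driver")
for k in m[:3]:print(k["p"],k["xy"])
E
```

```text
rim [191.0, 351.0] [218.0, 276.0] [255.0, 322.0] [155.0, 303.0] bore [194.0, 350.0]
-0.008 collar front/back z.078 [202.0, 322.0] ring low front [195.0, 186.0] [194.0, 175.0] [194.0, 164.0]
-0.004 collar front/back z.078 [198.0, 331.0] ring low front [191.0, 195.0] [191.0, 184.0] [191.0, 173.0]
0 collar front/back z.078 [195.0, 340.0] ring low front [188.0, 204.0] [188.0, 193.0] [187.0, 182.0]
0.004 collar front/back z.078 [192.0, 349.0] ring low front [184.0, 213.0] [184.0, 202.0] [184.0, 191.0]
0.78 [511.9, 291.1]
0.7 [322.2, 192.5]
0.67 [447.9, 170.2]
```

Emit:
{"op": "play_rows", "data": {
  "series": [
    {"fingers": 1,"dx": 3,"dy": 0,"dz": 1,"turn": 0},
    {"fingers": 1,"dx": 3,"dy": 0,"dz": 0,"turn": 0},
    {"fingers": 1,"dx": 0,"dy": 0,"dz": 0,"turn": 0}
  ]
}}

```text
clock: 10.83
position: [0.582, -0.0371, 0.2075]
ee_rot: [0.017, 0.66, 0.751, 0.017]
contact_force: [0.9, -0.1, 6.9]
width: 0.0311
```

```bash
python3 st.py
```

```text
t 10.83 tcp [ 0.582  -0.0371  0.2075] yaw 1.7 q6 -1.895 w 0.0311 F [ 0.95 -0.07  6.86] M [-0.299 -0.205  0.044] tips 0.011
```

Emit:
{"op": "play_rows", "data": {
  "series": [
    {"fingers": 1,"dx": 0,"dy": 0,"dz": -3,"turn": 0},
    {"fingers": 1,"dx": 0,"dy": 0,"dz": -3,"turn": 0}
  ]
}}

```text
clock: 11.0
position: [0.5842, -0.0369, 0.2065]
ee_rot: [0.019, 0.66, 0.751, 0.019]
contact_force: [-0.2, 1.2, 14.7]
width: 0.0305
```

```bash
python3 st.py
```

```text
t 11.0 tcp [ 0.5842 -0.0369  0.2065] yaw 1.7 q6 -1.895 w 0.0305 F [-0.2   1.19 14.66] M [ 0.075  0.167 -0.026] tips 0.011
```

Emit:
{"op": "play_rows", "data": {
  "series": [
    {"fingers": 1,"dx": 4,"dy": 0,"dz": -1,"turn": 0},
    {"fingers": 1,"dx": 4,"dy": 0,"dz": -2,"turn": 0},
    {"fingers": 1,"dx": 2,"dy": 0,"dz": -2,"turn": 0}
  ]
}}

```text
clock: 11.25
position: [0.5905, -0.036, 0.2007]
ee_rot: [0.015, 0.66, 0.751, 0.017]
contact_force: [-1.4, -1.0, -1.1]
width: 0.0307
```

```bash
python3 st.py
```

```text
t 11.25 tcp [ 0.5905 -0.036   0.2007] yaw 1.7 q6 -1.891 w 0.0307 F [-1.36 -1.04 -1.08] M [-0.372  0.553 -0.016] tips 0.011
```

Emit:
{"op": "play_rows", "data": {
  "series": [
    {"fingers": 1,"dx": 0,"dy": 0,"dz": -4,"turn": 0},
    {"fingers": 1,"dx": 0,"dy": 0,"dz": -4,"turn": 0},
    {"fingers": 1,"dx": 0,"dy": 0,"dz": -4,"turn": 0}
  ]
}}

```text
clock: 11.5
position: [0.5884, -0.0363, 0.1849]
ee_rot: [0.012, 0.66, 0.751, 0.014]
contact_force: [-1.1, -2.1, 10.0]
width: 0.0307
```

```bash
python3 st.py
```

```text
t 11.5 tcp [ 0.5884 -0.0363  0.1849] yaw 1.701 q6 -1.892 w 0.0307 F [-1.13 -2.15  9.98] M [-0.383  0.143 -0.02 ] tips 0.011
```

Emit:
{"op": "play_rows", "data": {
  "series": [
    {"fingers": 1,"dx": -3,"dy": 0,"dz": -3,"turn": 0},
    {"fingers": 1,"dx": -3,"dy": 0,"dz": -3,"turn": 0},
    {"fingers": 1,"dx": -3,"dy": 0,"dz": -3,"turn": 0},
    {"fingers": 1,"dx": -2,"dy": 0,"dz": -3,"turn": 0}
  ]
}}

```text
clock: 11.83
position: [0.5861, -0.0366, 0.182]
ee_rot: [0.022, 0.66, 0.751, 0.022]
contact_force: [-2.5, 0.3, 13.9]
width: 0.0309
```

```bash
python3 st.py
```

```text
t 11.83 tcp [ 0.5861 -0.0366  0.182 ] yaw 1.7 q6 -1.896 w 0.0309 F [-2.53  0.28 13.87] M [-0.041  0.618 -0.012] tips 0.011
```

Emit:
{"op": "play_rows", "data": {
  "series": [
    {"fingers": 1,"dx": 0,"dy": 0,"dz": 0,"turn": 0},
    {"fingers": -0.3,"dx": 0,"dy": 0,"dz": 0,"turn": 0},
    {"fingers": -1,"dx": 0,"dy": 0,"dz": 0,"turn": 0},
    {"fingers": -1,"dx": 0,"dy": 0,"dz": 0,"turn": 0},
    {"fingers": -1,"dx": 0,"dy": 0,"dz": 0,"turn": 0},
    {"fingers": -1,"dx": 0,"dy": 0,"dz": 0,"turn": 0},
    {"fingers": -1,"dx": 0,"dy": 0,"dz": 0,"turn": 0}
  ]
}}

```text
clock: 12.42
position: [0.5859, -0.0353, 0.1804]
ee_rot: [0.021, 0.66, 0.75, 0.023]
contact_force: [0.3, 0.8, 0.0]
width: 0.0851
```

```bash
python3 st.py
```

```text
t 12.42 tcp [ 0.5859 -0.0353  0.1804] yaw 1.699 q6 -1.896 w 0.0851 F [0.27 0.75 0.02] M [-0.029  0.068 -0.   ] tips 0.011
```

Emit:
{"op": "play_rows", "data": {
  "series": [
    {"fingers": -1,"dx": 0,"dy": 0,"dz": 25,"turn": 0},
    {"fingers": -1,"dx": 0,"dy": 0,"dz": 25,"turn": 0},
    {"fingers": -1,"dx": 0,"dy": 0,"dz": 25,"turn": 0},
    {"fingers": -1,"dx": 0,"dy": 0,"dz": 25,"turn": 0},
    {"fingers": -1,"dx": 0,"dy": 35,"dz": 0,"turn": 0},
    {"fingers": -1,"dx": 0,"dy": 35,"dz": 0,"turn": 0},
    {"fingers": -1,"dx": 0,"dy": 35,"dz": 0,"turn": 0},
    {"fingers": -1,"dx": 0,"dy": 35,"dz": 0,"turn": 0},
    {"fingers": -1,"dx": 0,"dy": 0,"dz": 0,"turn": 0}
  ]
}}

```text
clock: 13.17
position: [0.5862, 0.1078, 0.2835]
ee_rot: [0.02, 0.663, 0.748, 0.024]
contact_force: [-0.0, -0.5, -0.4]
width: 0.0857
```

```bash
python3 - <<'E'
from st import *
st()
a=get_image("scene");b=get_image("top")
c=lambda im,x,y,w,h,W,H:cv2.resize(im["pixels"][y:y+h,x:x+w,::-1],(W,H),interpolation=cv2.INTER_CUBIC)
cv2.imwrite("pics/g7.png",np.hstack([c(a,298,165,50,75,400,600),c(b,280,150,50,75,400,600)]))
W=np.array([.5712,-.0371,0])
for n,im,o in(("s",a,[298,165]),("t",b,[280,150])):
  print(n,[((proj(im,[W+[0,0,z]])[0]-o)*8).round(0).tolist() for z in(.078,.110,.118,.21,.218)])
  print([(round(m["p"],2),m["xy"]) for m in masks_of(im,"driver")])
E
```

```text
t 13.17 tcp [0.5862 0.1078 0.2835] yaw 1.69 q6 -1.629 w 0.0857 F [-0.03 -0.47 -0.38] M [-0.008  0.024  0.047] tips 0.011
s [[205.0, 433.0], [203.0, 366.0], [203.0, 348.0], [198.0, 135.0], [197.0, 115.0]]
[(0.78, [323.6, 201.5]), (0.77, [445.0, 169.4]), (0.74, [510.0, 291.7])]
t [[186.0, 287.0], [184.0, 276.0], [183.0, 274.0], [175.0, 240.0], [174.0, 237.0]]
[(0.79, [304.6, 176.3]), (0.73, [137.6, 166.7]), (0.59, [351.5, 138.1])]
```

View pics/g7.png

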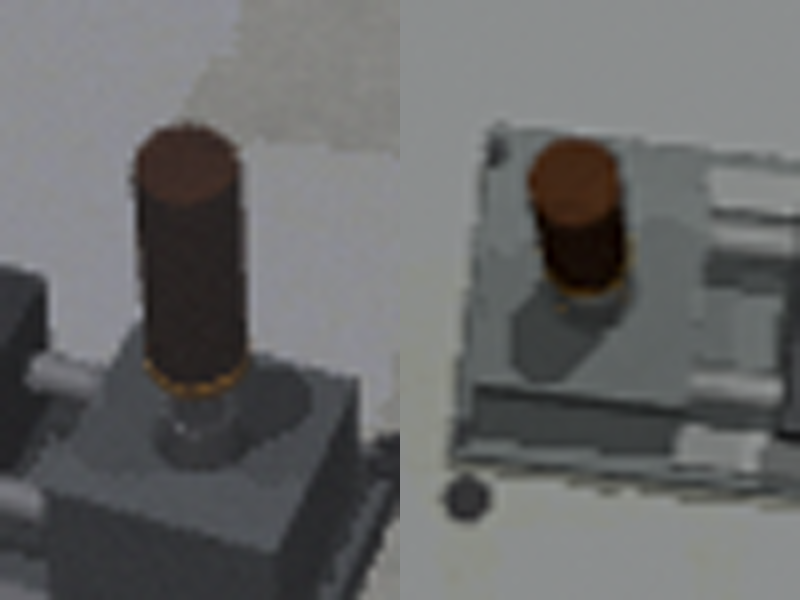

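The driver stands by itself in the well, leaning slightly towards +x. The disc centre is at crop (187,163) in the scene view and (174,182) in the top view. I'll triangulate its top.

```bash
python3 - <<'E'
from st import *
from scipy.optimize import least_squares
a=get_image("scene");b=get_image("top")
pa=[298+187/8,165+163/8];pb=[280+174/8,150+182/8]
r=least_squares(lambda X:np.r_[(proj(a,[X])-pa).ravel(),(proj(b,[X])-pb).ravel()],[.57,-.04,.21],x_scale=.01)
print(r.x,r.fun)
E
```

```text
[ 0.58918432 -0.03600521  0.21520951] [-0.24293401  0.00362055 -0.25733598  0.07069856]
```

Emit:
{"op": "play_rows", "data": {
  "series": [
    {"fingers": -1,"dx": 0,"dy": -35,"dz": 0,"turn": 0},
    {"fingers": -1,"dx": 0,"dy": -35,"dz": 0,"turn": 0},
    {"fingers": -1,"dx": 0,"dy": -35,"dz": 0,"turn": 0},
    {"fingers": -1,"dx": 0,"dy": -33,"dz": 0,"turn": 0},
    {"fingers": -1,"dx": 0,"dy": 0,"dz": 0,"turn": 0},
    {"fingers": -1,"dx": 0,"dy": 0,"dz": 0,"turn": 0}
  ]
}}

```text
clock: 13.97
position: [0.5856, -0.049, 0.2823]
ee_rot: [0.021, 0.668, 0.743, 0.021]
contact_force: [0.0, 1.3, 0.1]
width: 0.0854
```

```bash
python3 st.py
```

```text
t 13.97 tcp [ 0.5856 -0.049   0.2823] yaw 1.677 q6 -1.891 w 0.0854 F [0.01 1.29 0.05] M [0.029 0.016 0.028] tips 0.011
```

Emit:
{"op": "play_rows", "data": {
  "series": [
    {"fingers": -1,"dx": 0,"dy": 12,"dz": 0,"turn": 0},
    {"fingers": -1,"dx": 0,"dy": 0,"dz": -26,"turn": 0},
    {"fingers": -1,"dx": 0,"dy": 0,"dz": -26,"turn": 0},
    {"fingers": -1,"dx": 0,"dy": 0,"dz": -26,"turn": 0},
    {"fingers": -1,"dx": 0,"dy": 0,"dz": -24,"turn": 0},
    {"fingers": -1,"dx": 0,"dy": 0,"dz": 0,"turn": 0}
  ]
}}

```text
clock: 14.47
position: [0.5862, -0.0328, 0.18]
ee_rot: [0.023, 0.67, 0.742, 0.025]
contact_force: [-0.2, -0.1, -0.3]
width: 0.0852
```

```bash
python3 st.py
```

```text
t 14.47 tcp [ 0.5862 -0.0328  0.18  ] yaw 1.673 q6 -1.866 w 0.0852 F [-0.21 -0.09 -0.28] M [-0.02   0.126  0.028] tips 0.011
```

Emit:
{"op": "play_rows", "data": {
  "series": [
    {"fingers": 0,"dx": 0,"dy": 0,"dz": 0,"turn": 0},
    {"fingers": 1,"dx": 0,"dy": 0,"dz": 0,"turn": 0},
    {"fingers": 1,"dx": 0,"dy": 0,"dz": 0,"turn": 0},
    {"fingers": 1,"dx": 0,"dy": 0,"dz": 0,"turn": 0},
    {"fingers": 1,"dx": 0,"dy": 0,"dz": 0,"turn": 0},
    {"fingers": 1,"dx": 0,"dy": 0,"dz": 0,"turn": 0}
  ],
  "squeeze": 30
}}

```text
clock: 14.97
position: [0.5879, -0.0315, 0.1846]
ee_rot: [0.026, 0.668, 0.744, 0.024]
contact_force: [0.3, -0.9, -5.5]
width: 0.0318
```

```bash
python3 st.py
```

```text
t 14.97 tcp [ 0.5879 -0.0315  0.1846] yaw 1.678 q6 -1.864 w 0.0318 F [ 0.33 -0.87 -5.46] M [-0.263  0.158  0.057] tips 0.011
```

Emit:
{"op": "play_rows", "data": {
  "series": [
    {"fingers": 1,"dx": -4,"dy": -1.5,"dz": 0,"turn": 0},
    {"fingers": 1,"dx": -4,"dy": -1.5,"dz": 0,"turn": 0},
    {"fingers": 1,"dx": -4,"dy": -1,"dz": 0,"turn": 0},
    {"fingers": 1,"dx": -3,"dy": 0,"dz": -1,"turn": 0},
    {"fingers": 1,"dx": 0,"dy": 0,"dz": 0,"turn": 0}
  ],
  "squeeze": 30
}}

```text
clock: 15.38
position: [0.577, -0.0364, 0.1864]
ee_rot: [0.032, 0.668, 0.743, 0.029]
contact_force: [1.3, -0.3, -4.0]
width: 0.0315
```

```bash
python3 st.py
```

```text
t 15.38 tcp [ 0.577  -0.0364  0.1864] yaw 1.676 q6 -1.878 w 0.0315 F [ 1.26 -0.3  -4.  ] M [-0.163 -0.369  0.038] tips 0.011
```

Emit:
{"op": "play_rows", "data": {
  "series": [
    {"fingers": 1,"dx": 0,"dy": 0,"dz": -3,"turn": 0},
    {"fingers": 1,"dx": 0,"dy": 0,"dz": -3,"turn": 0},
    {"fingers": 1,"dx": 0,"dy": 0,"dz": -1,"turn": -0.1},
    {"fingers": 1,"dx": 0,"dy": 0,"dz": -1,"turn": -0.1},
    {"fingers": 1,"dx": 0,"dy": 0,"dz": -1,"turn": -0.1},
    {"fingers": 1,"dx": 0,"dy": 0,"dz": -1,"turn": -0.1}
  ],
  "squeeze": 60
}}

```text
clock: 15.88
position: [0.5771, -0.0389, 0.1854]
ee_rot: [0.042, 0.807, 0.588, 0.022]
contact_force: [1.0, -1.4, 1.8]
width: 0.0307
```

```bash
python3 st.py
```

```text
t 15.88 tcp [ 0.5771 -0.0389  0.1854] yaw 1.259 q6 -1.419 w 0.0307 F [ 0.98 -1.38  1.76] M [-0.54  -0.07   0.076] tips 0.011
```

Emit:
{"op": "play_rows", "data": {
  "series": [
    {"fingers": 1,"dx": 0,"dy": 0,"dz": -1,"turn": -0.1},
    {"fingers": 1,"dx": 0,"dy": 0,"dz": -1,"turn": -0.1},
    {"fingers": 1,"dx": 0,"dy": 0,"dz": -1,"turn": -0.1},
    {"fingers": 1,"dx": 0,"dy": 0,"dz": -1,"turn": -0.1},
    {"fingers": 1,"dx": 0,"dy": 0,"dz": -1,"turn": -0.1},
    {"fingers": 1,"dx": 0,"dy": 0,"dz": -1,"turn": -0.1}
  ]
}}

```text
clock: 16.38
position: [0.5763, -0.042, 0.1854]
ee_rot: [0.051, 0.949, 0.31, 0.007]
contact_force: [-0.6, -1.0, 5.0]
width: 0.0307
```

```bash
python3 st.py
```

```text
t 16.38 tcp [ 0.5763 -0.042   0.1854] yaw 0.63 q6 -0.736 w 0.0307 F [-0.6  -1.02  4.95] M [-0.212  0.179  0.021] tips 0.011
```

Emit:
{"op": "play_rows", "data": {
  "series": [
    {"fingers": 1,"dx": -0.7,"dy": 0.7,"dz": -1,"turn": -0.1},
    {"fingers": 1,"dx": -0.7,"dy": 0.7,"dz": -1,"turn": -0.1},
    {"fingers": 1,"dx": -0.7,"dy": 0.7,"dz": -1,"turn": -0.1},
    {"fingers": 1,"dx": -0.7,"dy": 0.7,"dz": -1,"turn": -0.1},
    {"fingers": 1,"dx": -0.7,"dy": 0.7,"dz": -1,"turn": -0.1},
    {"fingers": 1,"dx": -0.5,"dy": 0.5,"dz": -1,"turn": -0.1}
  ]
}}

```text
clock: 16.88
position: [0.5721, -0.0427, 0.1857]
ee_rot: [0.058, 0.998, 0.001, -0.009]
contact_force: [0.3, -1.4, 4.9]
width: 0.0311
```

```bash
python3 st.py
```

```text
t 16.88 tcp [ 0.5721 -0.0427  0.1857] yaw 0.001 q6 -0.085 w 0.0311 F [ 0.26 -1.43  4.92] M [-0.478 -0.047  0.065] tips 0.011
```

Emit:
{"op": "play_rows", "data": {
  "series": [
    {"fingers": 1,"dx": 0,"dy": 1,"dz": -3,"turn": 0},
    {"fingers": 1,"dx": 0,"dy": 1,"dz": -3,"turn": 0},
    {"fingers": 1,"dx": 0,"dy": 1,"dz": -3,"turn": 0}
  ]
}}

```text
clock: 17.13
position: [0.5722, -0.0422, 0.1855]
ee_rot: [0.061, 0.998, -0.0, -0.008]
contact_force: [-0.9, -1.3, 13.6]
width: 0.0309
```

```bash
python3 - <<'E'
from st import *
st()
a=get_image("scene")
W=np.array([.5735,-.037,0])
save(a,"g8.png",(298,165,358,240),8)
print([((proj(a,[W+[0,0,z]])[0]-[298,165])*8).round(0).tolist() for z in(.078,.11,.118,.21,.218)])
E
```

```text
t 17.13 tcp [ 0.5722 -0.0422  0.1855] yaw -0.001 q6 -0.075 w 0.0309 F [-0.95 -1.31 13.56] M [-0.355  0.802 -0.086] tips 0.011
[[203.0, 438.0], [202.0, 371.0], [201.0, 354.0], [196.0, 140.0], [196.0, 120.0]]
```

View pics/g8.png

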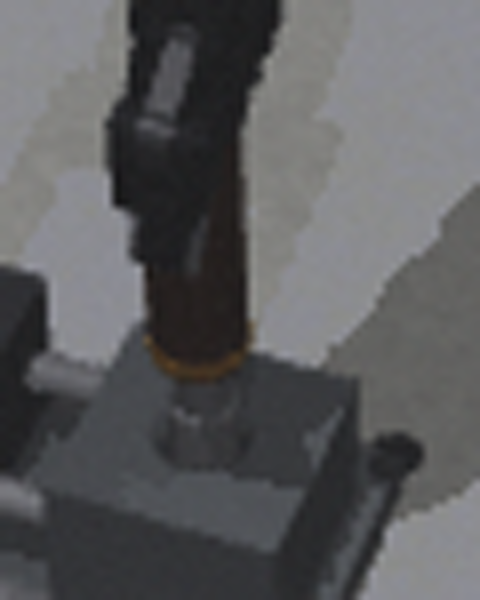

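The handle looks upright and its ferrule is at the same height as when it stood free, so the tip is on the screw face. I'll keep searching for the slot.

Emit:
{"op": "play_rows", "data": {
  "series": [
    {"fingers": 1,"dx": 0,"dy": 1,"dz": 1,"turn": -0.1},
    {"fingers": 1,"dx": 0,"dy": 0.7,"dz": -1,"turn": -0.1},
    {"fingers": 1,"dx": 0,"dy": 0.7,"dz": -1,"turn": -0.1},
    {"fingers": 1,"dx": 0,"dy": 0.7,"dz": -1,"turn": -0.1},
    {"fingers": 1,"dx": 0,"dy": 0.5,"dz": -1,"turn": -0.1},
    {"fingers": 1,"dx": 0,"dy": 0.5,"dz": -1,"turn": -0.1}
  ]
}}

```text
clock: 17.68
position: [0.5694, -0.0413, 0.1857]
ee_rot: [0.061, 0.95, -0.305, -0.027]
contact_force: [-1.1, -1.8, 4.9]
width: 0.0305
```

```bash
python3 st.py
```

```text
t 17.68 tcp [ 0.5694 -0.0413  0.1857] yaw -0.623 q6 0.529 w 0.0305 F [-1.12 -1.83  4.94] M [-0.25   0.02   0.073] tips 0.011
```

Emit:
{"op": "play_rows", "data": {
  "series": [
    {"fingers": 1,"dx": 0,"dy": 0,"dz": -1,"turn": -0.1},
    {"fingers": 1,"dx": 0,"dy": 0,"dz": -1,"turn": -0.1},
    {"fingers": 1,"dx": 0,"dy": 0,"dz": -1,"turn": -0.1},
    {"fingers": 1,"dx": 0,"dy": 0,"dz": -1,"turn": -0.1},
    {"fingers": 1,"dx": 0,"dy": 0,"dz": -1,"turn": -0.1},
    {"fingers": 1,"dx": 0,"dy": 0,"dz": -1,"turn": -0.1}
  ]
}}

```text
clock: 18.18
position: [0.5679, -0.0405, 0.1857]
ee_rot: [0.05, 0.809, -0.584, -0.044]
contact_force: [-0.7, -0.3, 4.2]
width: 0.031
```

```bash
python3 st.py
```

```text
t 18.18 tcp [ 0.5679 -0.0405  0.1857] yaw -1.251 q6 1.101 w 0.031 F [-0.71 -0.27  4.24] M [-0.126 -0.009 -0.002] tips 0.011
```

Emit:
{"op": "play_rows", "data": {
  "series": [
    {"fingers": 1,"dx": 1,"dy": 1,"dz": -1,"turn": -0.08},
    {"fingers": 1,"dx": 1,"dy": 1,"dz": -1,"turn": -0.08},
    {"fingers": 1,"dx": 1,"dy": 1,"dz": -1,"turn": -0.08},
    {"fingers": 1,"dx": 1,"dy": 0.5,"dz": -1,"turn": -0.08},
    {"fingers": 1,"dx": 0.5,"dy": 0.5,"dz": -1,"turn": -0.08},
    {"fingers": 1,"dx": 0,"dy": 0,"dz": -1,"turn": -0.08},
    {"fingers": 1,"dx": 0,"dy": 0,"dz": -1,"turn": -0.08},
    {"fingers": 1,"dx": 0,"dy": 0,"dz": -1,"turn": -0.08}
  ]
}}

```text
clock: 18.85
position: [0.5669, -0.0389, 0.1853]
ee_rot: [-0.039, -0.573, 0.817, 0.061]
contact_force: [0.6, -0.9, 4.4]
width: 0.0307
```

```bash
python3 st.py
```

```text
t 18.85 tcp [ 0.5669 -0.0389  0.1853] yaw -1.919 q6 1.704 w 0.0307 F [ 0.63 -0.93  4.43] M [-0.221 -0.066  0.016] tips 0.011
```

Emit:
{"op": "play_rows", "data": {
  "series": [
    {"fingers": 1,"dx": 0,"dy": 0,"dz": 1.5,"turn": 0},
    {"fingers": 1,"dx": 3,"dy": 0.6,"dz": 0,"turn": 0},
    {"fingers": 1,"dx": 3,"dy": 0.6,"dz": 0,"turn": 0},
    {"fingers": 1,"dx": 2,"dy": 0.3,"dz": 0,"turn": 0},
    {"fingers": 1,"dx": 0,"dy": 0,"dz": 0,"turn": 0}
  ],
  "squeeze": 20
}}

```text
clock: 19.27
position: [0.5703, -0.0381, 0.1855]
ee_rot: [-0.044, -0.575, 0.815, 0.064]
contact_force: [-0.6, -0.4, -1.3]
width: 0.0307
```

```bash
python3 st.py
```

```text
t 19.27 tcp [ 0.5703 -0.0381  0.1855] yaw -1.913 q6 1.705 w 0.0307 F [-0.57 -0.39 -1.27] M [-0.282 -0.065  0.017] tips 0.011
```

Emit:
{"op": "play_rows", "data": {
  "series": [
    {"fingers": 1,"dx": 0,"dy": 0,"dz": -1,"turn": 0},
    {"fingers": 1,"dx": 0,"dy": 0,"dz": -1,"turn": 0.07},
    {"fingers": 1,"dx": 0,"dy": 0,"dz": -1,"turn": 0.07},
    {"fingers": 1,"dx": 0,"dy": 0,"dz": -1,"turn": 0.07},
    {"fingers": 1,"dx": 0,"dy": 0,"dz": -1,"turn": 0.07},
    {"fingers": 1,"dx": 0,"dy": 0,"dz": -1,"turn": 0.07},
    {"fingers": 1,"dx": 0,"dy": 0,"dz": -1,"turn": 0.07},
    {"fingers": 1,"dx": 0,"dy": 0,"dz": -1,"turn": 0.07},
    {"fingers": 1,"dx": 0,"dy": 0,"dz": -1,"turn": 0.07},
    {"fingers": 1,"dx": 0,"dy": 0,"dz": -1,"turn": 0.07},
    {"fingers": 1,"dx": 0,"dy": 0,"dz": -1,"turn": 0.07}
  ],
  "squeeze": 60
}}

```text
clock: 20.18
position: [0.5711, -0.0381, 0.1828]
ee_rot: [0.063, 0.826, -0.559, -0.043]
contact_force: [-0.8, 0.7, 3.1]
width: 0.0308
```

```bash
python3 st.py
```

```text
t 20.18 tcp [ 0.5711 -0.0381  0.1828] yaw -1.19 q6 1.067 w 0.0308 F [-0.77  0.66  3.14] M [ 0.111  0.145 -0.793] tips 0.011
```

The blade has caught: Mz is −0.79 N m and it dropped 2.7 mm. I'll ease back clockwise and press.

Emit:
{"op": "play_rows", "data": {
  "series": [
    {"fingers": 1,"dx": 0,"dy": 0,"dz": -1,"turn": -0.05},
    {"fingers": 1,"dx": 0,"dy": 0,"dz": -2,"turn": -0.05},
    {"fingers": 1,"dx": 0,"dy": 0,"dz": -2,"turn": -0.03},
    {"fingers": 1,"dx": 0,"dy": 0,"dz": -2,"turn": 0},
    {"fingers": 1,"dx": 0,"dy": 0,"dz": -2,"turn": 0}
  ]
}}

```text
clock: 20.6
position: [0.5707, -0.0378, 0.1853]
ee_rot: [0.06, 0.788, -0.611, -0.044]
contact_force: [-2.7, -1.5, 8.8]
width: 0.0308
```

```bash
python3 st.py
```

```text
t 20.6 tcp [ 0.5707 -0.0378  0.1853] yaw -1.32 q6 1.185 w 0.0308 F [-2.66 -1.55  8.84] M [-0.3   0.86  0.04] tips 0.011
```

Emit:
{"op": "play_rows", "data": {
  "series": [
    {"fingers": 1,"dx": 0,"dy": 0,"dz": -1.5,"turn": 0.04},
    {"fingers": 1,"dx": 0,"dy": 0,"dz": -1.5,"turn": 0.03},
    {"fingers": 1,"dx": 0,"dy": 0,"dz": -1.5,"turn": 0.02}
  ]
}}

```text
clock: 20.85
position: [0.5709, -0.0373, 0.1855]
ee_rot: [0.061, 0.816, -0.573, -0.04]
contact_force: [-1.6, -0.9, 6.8]
width: 0.0306
```

```bash
python3 st.py
```

```text
t 20.85 tcp [ 0.5709 -0.0373  0.1855] yaw -1.225 q6 1.101 w 0.0306 F [-1.64 -0.9   6.75] M [-0.362  0.686 -0.018] tips 0.011
```

Emit:
{"op": "play_rows", "data": {
  "series": [
    {"fingers": 1,"dx": 0,"dy": 0,"dz": -1.5,"turn": 0.03},
    {"fingers": 1,"dx": 0,"dy": 0,"dz": -1.5,"turn": 0.02},
    {"fingers": 1,"dx": 0,"dy": 0,"dz": -2,"turn": 0}
  ]
}}

```text
clock: 21.1
position: [0.571, -0.0372, 0.1854]
ee_rot: [0.062, 0.831, -0.551, -0.037]
contact_force: [-1.8, -0.1, 11.8]
width: 0.0306
```

```bash
python3 st.py
```

```text
t 21.1 tcp [ 0.571  -0.0372  0.1854] yaw -1.17 q6 1.053 w 0.0306 F [-1.82 -0.14 11.75] M [-0.343  0.939 -0.077] tips 0.011
```

Emit:
{"op": "play_rows", "data": {
  "series": [
    {"fingers": 1,"dx": 0,"dy": 0,"dz": 0.5,"turn": 0.04},
    {"fingers": 1,"dx": 0,"dy": 0,"dz": -1,"turn": 0.04},
    {"fingers": 1,"dx": 0,"dy": 0,"dz": -1,"turn": 0.04},
    {"fingers": 1,"dx": 0,"dy": 0,"dz": -1,"turn": 0.04}
  ]
}}

```text
clock: 21.43
position: [0.5709, -0.0374, 0.1856]
ee_rot: [0.065, 0.875, -0.479, -0.031]
contact_force: [-2.1, -0.4, 5.4]
width: 0.0305
```

```bash
python3 st.py
```

```text
t 21.43 tcp [ 0.5709 -0.0374  0.1856] yaw -1.001 q6 0.902 w 0.0305 F [-2.06 -0.43  5.43] M [-0.384  0.568 -0.049] tips 0.011
```

Emit:
{"op": "play_rows", "data": {
  "series": [
    {"fingers": 1,"dx": 0,"dy": 0,"dz": -1,"turn": 0.05},
    {"fingers": 1,"dx": 0,"dy": 0,"dz": -1,"turn": 0.05},
    {"fingers": 1,"dx": 0,"dy": 0,"dz": -1,"turn": 0.05}
  ]
}}

```text
clock: 21.68
position: [0.5708, -0.0376, 0.1857]
ee_rot: [0.068, 0.91, -0.408, -0.025]
contact_force: [-1.3, -1.1, 4.9]
width: 0.0307
```

```bash
python3 st.py
```

```text
t 21.68 tcp [ 0.5708 -0.0376  0.1857] yaw -0.842 q6 0.758 w 0.0307 F [-1.26 -1.14  4.92] M [-0.431  0.532 -0.041] tips 0.011
```

Emit:
{"op": "play_rows", "data": {
  "series": [
    {"fingers": 1,"dx": 0,"dy": 0,"dz": 1,"turn": 0},
    {"fingers": 1,"dx": 0,"dy": 0,"dz": -1,"turn": 0},
    {"fingers": 1,"dx": 0,"dy": 0,"dz": -1,"turn": -0.06},
    {"fingers": 1,"dx": 0,"dy": 0,"dz": -1,"turn": -0.06},
    {"fingers": 1,"dx": 0,"dy": 0,"dz": -1,"turn": -0.06},
    {"fingers": 1,"dx": 0,"dy": 0,"dz": -1,"turn": -0.06}
  ],
  "squeeze": 22
}}

```text
clock: 22.18
position: [0.5703, -0.0367, 0.1856]
ee_rot: [0.064, 0.852, -0.519, -0.033]
contact_force: [-2.2, -1.4, 6.1]
width: 0.0307
```

```bash
python3 st.py
```

```text
t 22.18 tcp [ 0.5703 -0.0367  0.1856] yaw -1.094 q6 0.988 w 0.0307 F [-2.16 -1.35  6.1 ] M [-0.384  0.585  0.085] tips 0.011
```

Emit:
{"op": "play_rows", "data": {
  "series": [
    {"fingers": 1,"dx": 0,"dy": 0,"dz": -1,"turn": -0.06},
    {"fingers": 1,"dx": 0,"dy": 0,"dz": -1,"turn": -0.06},
    {"fingers": 1,"dx": 0,"dy": 0,"dz": -1,"turn": -0.06},
    {"fingers": 1,"dx": 0,"dy": 0,"dz": -1,"turn": -0.06}
  ]
}}

```text
clock: 22.52
position: [0.5704, -0.0366, 0.1854]
ee_rot: [0.06, 0.779, -0.623, -0.04]
contact_force: [-3.1, -1.2, 4.8]
width: 0.0306
```

```bash
python3 st.py
```

```text
t 22.52 tcp [ 0.5704 -0.0366  0.1854] yaw -1.35 q6 1.219 w 0.0306 F [-3.06 -1.16  4.82] M [-0.338  0.543  0.057] tips 0.011
```

Emit:
{"op": "play_rows", "data": {
  "series": [
    {"fingers": 1,"dx": 0,"dy": 0,"dz": 1,"turn": 0},
    {"fingers": 1,"dx": 3,"dy": 1,"dz": 0.5,"turn": 0},
    {"fingers": 1,"dx": 3,"dy": 1,"dz": 0,"turn": 0},
    {"fingers": 1,"dx": -2,"dy": -0.5,"dz": 0,"turn": 0},
    {"fingers": 1,"dx": -2,"dy": -0.5,"dz": 0,"turn": 0},
    {"fingers": 1,"dx": 0,"dy": 0,"dz": 0,"turn": 0}
  ],
  "squeeze": 20
}}

```text
clock: 23.02
position: [0.5718, -0.0363, 0.1857]
ee_rot: [0.061, 0.779, -0.623, -0.042]
contact_force: [-0.8, -2.3, -0.8]
width: 0.0306
```

```bash
python3 st.py
```

```text
t 23.02 tcp [ 0.5718 -0.0363  0.1857] yaw -1.349 q6 1.22 w 0.0306 F [-0.83 -2.32 -0.82] M [-0.431  0.183  0.026] tips 0.011
```

Emit:
{"op": "play_rows", "data": {
  "series": [
    {"fingers": 1,"dx": 0,"dy": -1.5,"dz": 0,"turn": 0},
    {"fingers": 1,"dx": 0,"dy": 0,"dz": -1,"turn": 0.04},
    {"fingers": 1,"dx": 0,"dy": 0,"dz": -0.7,"turn": 0.05},
    {"fingers": 1,"dx": 0,"dy": 0,"dz": -0.7,"turn": 0.05},
    {"fingers": 1,"dx": 0,"dy": 0,"dz": -0.7,"turn": 0.05}
  ],
  "squeeze": 40
}}

```text
clock: 23.43
position: [0.572, -0.0368, 0.1856]
ee_rot: [0.064, 0.837, -0.543, -0.036]
contact_force: [-1.8, -0.4, 3.1]
width: 0.031
```

```bash
python3 st.py
```

```text
t 23.43 tcp [ 0.572  -0.0368  0.1856] yaw -1.151 q6 1.039 w 0.031 F [-1.84 -0.43  3.09] M [-0.326  0.411 -0.024] tips 0.011
```

Emit:
{"op": "play_rows", "data": {
  "series": [
    {"fingers": 1,"dx": 0,"dy": 0,"dz": -0.7,"turn": 0.05},
    {"fingers": 1,"dx": 0,"dy": 0,"dz": -0.7,"turn": 0.05},
    {"fingers": 1,"dx": 0,"dy": 0,"dz": -0.7,"turn": 0.05}
  ]
}}

```text
clock: 23.68
position: [0.5718, -0.0369, 0.1857]
ee_rot: [0.066, 0.877, -0.475, -0.03]
contact_force: [-1.3, -2.1, 2.4]
width: 0.0309
```

```bash
python3 st.py
```

```text
t 23.68 tcp [ 0.5718 -0.0369  0.1857] yaw -0.993 q6 0.897 w 0.0309 F [-1.32 -2.05  2.42] M [-0.276  0.397 -0.004] tips 0.011
```

Emit:
{"op": "play_rows", "data": {
  "series": [
    {"fingers": 1,"dx": -0.7,"dy": -1.2,"dz": 0.7,"turn": 0},
    {"fingers": 1,"dx": 0,"dy": 0,"dz": -1,"turn": -0.06},
    {"fingers": 1,"dx": 0,"dy": 0,"dz": -1,"turn": -0.06},
    {"fingers": 1,"dx": 0,"dy": 0,"dz": -1,"turn": -0.06},
    {"fingers": 1,"dx": 0,"dy": 0,"dz": -1,"turn": -0.06}
  ],
  "squeeze": 40
}}

```text
clock: 24.1
position: [0.5712, -0.0366, 0.1855]
ee_rot: [0.06, 0.81, -0.582, -0.037]
contact_force: [-1.4, -0.6, 4.0]
width: 0.0306
```

Emit:
{"op": "play_rows", "data": {
  "series": [
    {"fingers": 1,"dx": 0,"dy": 0,"dz": -1,"turn": -0.06},
    {"fingers": 1,"dx": 0,"dy": 0,"dz": -1,"turn": -0.06},
    {"fingers": 1,"dx": 0,"dy": 0,"dz": -1,"turn": -0.06},
    {"fingers": 1,"dx": 0,"dy": 0,"dz": -1,"turn": -0.06}
  ]
}}

```text
clock: 24.43
position: [0.571, -0.0366, 0.1847]
ee_rot: [0.054, 0.729, -0.681, -0.044]
contact_force: [-1.3, -1.5, -1.8]
width: 0.0305
```

Emit:
{"op": "play_rows", "data": {
  "series": [
    {"fingers": 1,"dx": 0,"dy": 0,"dz": -1,"turn": -0.06},
    {"fingers": 1,"dx": 0,"dy": 0,"dz": -1,"turn": -0.06},
    {"fingers": 1,"dx": 0,"dy": 0,"dz": -1,"turn": -0.06},
    {"fingers": 1,"dx": 0,"dy": 0,"dz": -1,"turn": -0.06}
  ]
}}

```text
clock: 24.77
position: [0.5709, -0.0367, 0.1798]
ee_rot: [-0.048, -0.635, 0.769, 0.051]
contact_force: [-0.8, -1.3, 0.8]
width: 0.0311
```

Emit:
{"op": "play_rows", "data": {
  "series": [
    {"fingers": 1,"dx": 0,"dy": 0,"dz": -1,"turn": -0.06},
    {"fingers": 1,"dx": 0,"dy": 0,"dz": -1,"turn": -0.06},
    {"fingers": 1,"dx": 0,"dy": 0,"dz": -1,"turn": -0.06},
    {"fingers": 1,"dx": 0,"dy": 0,"dz": -1,"turn": -0.06}
  ]
}}

```text
clock: 25.1
position: [0.5716, -0.0371, 0.1795]
ee_rot: [-0.041, -0.533, 0.843, 0.056]
contact_force: [-1.5, -0.3, 4.7]
width: 0.0309
```

Emit:
{"op": "play_rows", "data": {
  "series": [
    {"fingers": 1,"dx": 0,"dy": 0,"dz": -1,"turn": -0.06},
    {"fingers": 1,"dx": 0,"dy": 0,"dz": -1,"turn": -0.06},
    {"fingers": 1,"dx": 0,"dy": 0,"dz": -1,"turn": -0.06},
    {"fingers": 1,"dx": 0,"dy": 0,"dz": -1,"turn": -0.06}
  ]
}}

```text
clock: 25.43
position: [0.5717, -0.0373, 0.1795]
ee_rot: [-0.033, -0.422, 0.904, 0.06]
contact_force: [-2.2, -0.4, 4.8]
width: 0.0304
```

```bash
python3 st.py
```

```text
t 25.43 tcp [ 0.5717 -0.0373  0.1795] yaw -2.267 q6 2.032 w 0.0304 F [-2.24 -0.42  4.8 ] M [-0.235  0.478  0.353] tips 0.011
```

The blade seated: it dropped 6 mm and Mz is 0.35 N m, which matches the free-running screw. I'll press lightly, let go, wind the wrist back and grip again.

Emit:
{"op": "play_rows", "data": {
  "series": [
    {"fingers": 1,"dx": 0,"dy": 0,"dz": -2,"turn": -0.06},
    {"fingers": 1,"dx": 0,"dy": 0,"dz": -2,"turn": -0.06},
    {"fingers": 1,"dx": 0,"dy": 0,"dz": -2,"turn": -0.06},
    {"fingers": 1,"dx": 0,"dy": 0,"dz": 0,"turn": 0}
  ]
}}

```text
clock: 25.77
position: [0.5715, -0.0375, 0.1797]
ee_rot: [-0.025, -0.334, 0.94, 0.062]
contact_force: [-0.1, 0.6, -8.3]
width: 0.0309
```

```bash
python3 st.py
```

```text
t 25.77 tcp [ 0.5715 -0.0375  0.1797] yaw -2.459 q6 2.203 w 0.0309 F [-0.08  0.57 -8.34] M [-0.179  0.015  0.262] tips 0.011
```

Emit:
{"op": "play_rows", "data": {
  "series": [
    {"fingers": 0,"dx": 0,"dy": 0,"dz": 0,"turn": 0},
    {"fingers": -1,"dx": 0,"dy": 0,"dz": 0,"turn": 0},
    {"fingers": -1,"dx": 0,"dy": 0,"dz": 0,"turn": 0},
    {"fingers": -1,"dx": 0,"dy": 0,"dz": 0,"turn": 0},
    {"fingers": -1,"dx": 0,"dy": 0,"dz": 0,"turn": 0}
  ]
}}

```text
clock: 26.18
position: [0.5733, -0.0365, 0.1797]
ee_rot: [-0.023, -0.333, 0.94, 0.063]
contact_force: [0.6, -0.4, 0.4]
width: 0.0856
```

```bash
python3 st.py
```

```text
t 26.18 tcp [ 0.5733 -0.0365  0.1797] yaw -2.46 q6 2.203 w 0.0856 F [ 0.57 -0.39  0.41] M [-0.055 -0.053  0.027] tips 0.011
```

Emit:
{"op": "play_rows", "data": {
  "series": [
    {"fingers": -1,"dx": 0,"dy": 0,"dz": 0,"turn": 0.12},
    {"fingers": -1,"dx": 0,"dy": 0,"dz": 0,"turn": 0.12},
    {"fingers": -1,"dx": 0,"dy": 0,"dz": 0,"turn": 0.12},
    {"fingers": -1,"dx": 0,"dy": 0,"dz": 0,"turn": 0.12},
    {"fingers": -1,"dx": 0,"dy": 0,"dz": 0,"turn": 0.12},
    {"fingers": -1,"dx": 0,"dy": 0,"dz": 0,"turn": 0.12},
    {"fingers": -1,"dx": 0,"dy": 0,"dz": 0,"turn": 0.12},
    {"fingers": -1,"dx": 0,"dy": 0,"dz": 0,"turn": 0.12},
    {"fingers": -1,"dx": 0,"dy": 0,"dz": 0,"turn": 0.12},
    {"fingers": -1,"dx": 0,"dy": 0,"dz": 0,"turn": 0.12},
    {"fingers": -1,"dx": 0,"dy": 0,"dz": 0,"turn": 0.12},
    {"fingers": -1,"dx": 0,"dy": 0,"dz": 0,"turn": 0.12},
    {"fingers": -1,"dx": 0,"dy": 0,"dz": 0,"turn": 0.12},
    {"fingers": -1,"dx": 0,"dy": 0,"dz": 0,"turn": 0.12},
    {"fingers": -1,"dx": 0,"dy": 0,"dz": 0,"turn": 0.12},
    {"fingers": -1,"dx": 0,"dy": 0,"dz": 0,"turn": 0.12}
  ]
}}

```text
clock: 27.52
position: [0.5779, -0.0347, 0.1777]
ee_rot: [0.064, 0.971, -0.228, -0.016]
contact_force: [-0.4, -0.7, 0.9]
width: 0.0855
```

```bash
python3 st.py
```

```text
t 27.52 tcp [ 0.5779 -0.0347  0.1777] yaw -0.462 q6 0.397 w 0.0855 F [-0.4  -0.67  0.85] M [ 0.068  0.021 -0.036] tips 0.011
```

Emit:
{"op": "play_rows", "data": {
  "series": [
    {"fingers": -1,"dx": -1,"dy": -0.5,"dz": 0,"turn": 0.12},
    {"fingers": -1,"dx": -1,"dy": -0.5,"dz": 0,"turn": 0.12},
    {"fingers": -1,"dx": -1,"dy": -0.5,"dz": 0,"turn": 0.12},
    {"fingers": -1,"dx": -1,"dy": -0.5,"dz": 0,"turn": 0.12},
    {"fingers": -1,"dx": -1,"dy": -0.5,"dz": 0,"turn": 0.12},
    {"fingers": -1,"dx": -1,"dy": 0,"dz": 0,"turn": 0.12},
    {"fingers": -1,"dx": 0,"dy": 0,"dz": 0,"turn": 0.12},
    {"fingers": -1,"dx": 0,"dy": 0,"dz": 0,"turn": 0.12},
    {"fingers": -1,"dx": 0,"dy": 0,"dz": 0,"turn": 0.12},
    {"fingers": -1,"dx": 0,"dy": 0,"dz": 0,"turn": 0.12},
    {"fingers": -1,"dx": 0,"dy": 0,"dz": 0,"turn": 0.12},
    {"fingers": -1,"dx": 0,"dy": 0,"dz": 0,"turn": 0.12},
    {"fingers": -1,"dx": 0,"dy": 0,"dz": 0,"turn": 0.12},
    {"fingers": -1,"dx": 0,"dy": 0,"dz": 0,"turn": 0.12},
    {"fingers": -1,"dx": 0,"dy": 0,"dz": 0,"turn": 0}
  ]
}}

```text
clock: 28.77
position: [0.5732, -0.033, 0.177]
ee_rot: [0.052, 0.798, 0.6, 0.039]
contact_force: [-0.3, -0.5, -0.2]
width: 0.0854
```

```bash
cat > plate.py <<'E'
from st import *
st();a=get_image("scene")
for l in("jaw_plate","stone","driver"):
    print(l,[(round(m["p"],2),m["xy"],m["region"].sum()) for m in masks_of(a,l)][:3])
c=lambda im,x,y,w,h,W,H:cv2.resize(im["pixels"][y:y+h,x:x+w,::-1],(W,H),interpolation=cv2.INTER_CUBIC)
cv2.imwrite("pics/now.png",c(a,240,160,110,82,800,596))
E
python3 plate.py
```

```text
t 28.77 tcp [ 0.5732 -0.033   0.177 ] yaw 1.289 q6 -1.452 w 0.0854 F [-0.31 -0.54 -0.24] M [-0.029  0.06  -0.033] tips 0.011
jaw_plate [(0.63, [280.1, 211.6], np.int64(280)), (0.17, [412.9, 217.0], np.int64(1065))]
stone [(0.71, [263.5, 211.2], np.int64(791))]
driver [(0.97, [510.6, 290.9], np.int64(1755)), (0.92, [446.1, 170.5], np.int64(748)), (0.69, [321.3, 194.2], np.int64(568))]
```

Emit:
{"op": "play_rows", "data": {
  "series": [
    {"fingers": -1,"dx": 0,"dy": -3.5,"dz": 0,"turn": 0},
    {"fingers": 0,"dx": 0,"dy": 0,"dz": 0,"turn": 0},
    {"fingers": 1,"dx": 0,"dy": 0,"dz": -1,"turn": 0},
    {"fingers": 1,"dx": 0,"dy": 0,"dz": -1,"turn": 0},
    {"fingers": 1,"dx": 0,"dy": 0,"dz": -1,"turn": 0},
    {"fingers": 1,"dx": 0,"dy": 0,"dz": -1,"turn": 0},
    {"fingers": 1,"dx": 0,"dy": 0,"dz": -1,"turn": 0}
  ],
  "squeeze": 40
}}

```text
clock: 29.55
position: [0.5746, -0.0372, 0.1733]
ee_rot: [0.054, 0.799, 0.597, 0.039]
contact_force: [-1.5, 0.5, 9.1]
width: 0.0313
```

```bash
python3 st.py
```

```text
t 29.55 tcp [ 0.5746 -0.0372  0.1733] yaw 1.283 q6 -1.449 w 0.0313 F [-1.46  0.54  9.05] M [ 0.051  0.437 -0.038] tips 0.011
```

Emit:
{"op": "play_rows", "data": {
  "series": [
    {"fingers": 1,"dx": 0,"dy": 0,"dz": -1,"turn": -0.06},
    {"fingers": 1,"dx": 0,"dy": 0,"dz": -1,"turn": -0.06},
    {"fingers": 1,"dx": 0,"dy": 0,"dz": -1,"turn": -0.06},
    {"fingers": 1,"dx": 0,"dy": 0,"dz": -1,"turn": -0.06}
  ]
}}

```text
clock: 29.88
position: [0.5745, -0.0378, 0.1734]
ee_rot: [0.06, 0.867, 0.494, 0.032]
contact_force: [-1.3, 0.7, 5.6]
width: 0.0312
```

```bash
python3 st.py
```

```text
t 29.88 tcp [ 0.5745 -0.0378  0.1734] yaw 1.035 q6 -1.161 w 0.0312 F [-1.26  0.7   5.62] M [0.095 0.414 0.279] tips 0.011
```

Emit:
{"op": "play_rows", "data": {
  "series": [
    {"fingers": 1,"dx": 0,"dy": 0,"dz": -1,"turn": -0.06},
    {"fingers": 1,"dx": 0,"dy": 0,"dz": -1,"turn": -0.06},
    {"fingers": 1,"dx": 0,"dy": 0,"dz": -1,"turn": -0.06},
    {"fingers": 1,"dx": 0,"dy": 0,"dz": -1,"turn": -0.06}
  ]
}}

```text
clock: 30.22
position: [0.5744, -0.0383, 0.1734]
ee_rot: [0.065, 0.921, 0.382, 0.025]
contact_force: [-2.8, 0.2, 5.6]
width: 0.031
```

```bash
python3 st.py
```

```text
t 30.22 tcp [ 0.5744 -0.0383  0.1734] yaw 0.787 q6 -0.876 w 0.031 F [-2.76  0.23  5.56] M [-0.008  0.467  0.246] tips 0.011
```

Emit:
{"op": "play_rows", "data": {
  "series": [
    {"fingers": 1,"dx": 0,"dy": 0,"dz": -1,"turn": -0.06},
    {"fingers": 1,"dx": 0,"dy": 0,"dz": -1,"turn": -0.06},
    {"fingers": 1,"dx": 0,"dy": 0,"dz": -1,"turn": -0.06},
    {"fingers": 1,"dx": 0,"dy": 0,"dz": -1,"turn": -0.06}
  ]
}}

```text
clock: 30.55
position: [0.574, -0.0386, 0.1734]
ee_rot: [0.07, 0.961, 0.265, 0.017]
contact_force: [-1.9, 0.3, 5.2]
width: 0.0313
```

```bash
python3 st.py
```

```text
t 30.55 tcp [ 0.574  -0.0386  0.1734] yaw 0.538 q6 -0.6 w 0.0313 F [-1.92  0.29  5.18] M [0.035 0.431 0.281] tips 0.011
```

Emit:
{"op": "play_rows", "data": {
  "series": [
    {"fingers": 1,"dx": 0,"dy": 0,"dz": -1,"turn": -0.06},
    {"fingers": 1,"dx": 0,"dy": 0,"dz": -1,"turn": -0.06},
    {"fingers": 1,"dx": 0,"dy": 0,"dz": -1,"turn": -0.06},
    {"fingers": 1,"dx": 0,"dy": 0,"dz": -1,"turn": -0.06}
  ]
}}

```text
clock: 30.88
position: [0.5738, -0.0389, 0.1734]
ee_rot: [0.073, 0.987, 0.144, 0.009]
contact_force: [-2.4, 0.1, 6.3]
width: 0.0313
```

```bash
python3 plate.py
```

```text
t 30.88 tcp [ 0.5738 -0.0389  0.1734] yaw 0.29 q6 -0.334 w 0.0313 F [-2.42  0.09  6.28] M [0.066 0.377 0.301] tips 0.011
jaw_plate [(0.5, [278.8, 212.0], np.int64(289))]
stone [(0.57, [265.7, 206.2], np.int64(830))]
driver [(0.97, [444.2, 168.6], np.int64(805)), (0.96, [512.6, 292.0], np.int64(1771)), (0.84, [322.9, 210.3], np.int64(273))]
```

View pics/now.png

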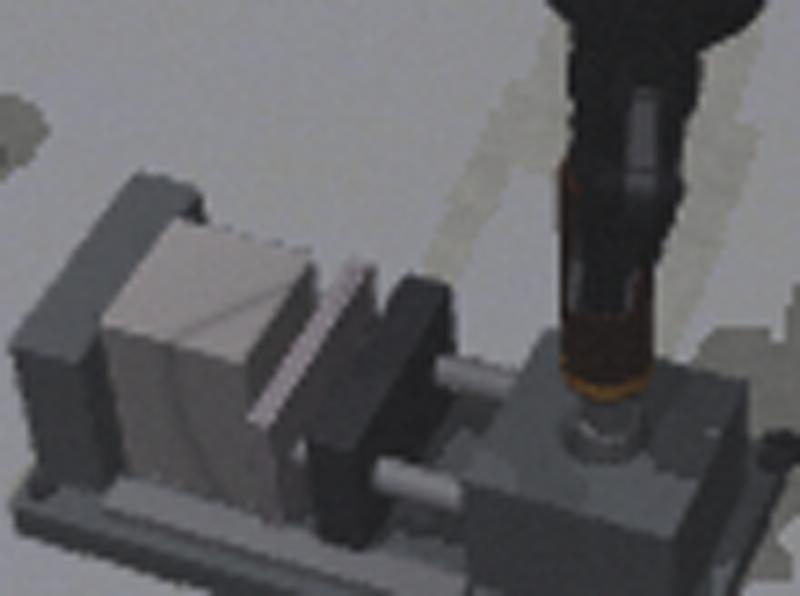

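The plate is now close to the stone and the driver is seated deeper in the well. The torque is still at the free-running value, so I continue in 0.24 rad steps.

Emit:
{"op": "play_rows", "data": {
  "series": [
    {"fingers": 1,"dx": 0,"dy": 0,"dz": -1,"turn": -0.06},
    {"fingers": 1,"dx": 0,"dy": 0,"dz": -1,"turn": -0.06},
    {"fingers": 1,"dx": 0,"dy": 0,"dz": -1,"turn": -0.06},
    {"fingers": 1,"dx": 0,"dy": 0,"dz": -1,"turn": -0.06}
  ]
}}

```text
clock: 31.42
position: [0.5734, -0.0392, 0.1734]
ee_rot: [0.075, 0.997, 0.023, 0.001]
contact_force: [-1.0, 0.4, 6.4]
width: 0.0312
```

```bash
python3 st.py
```

```text
t 31.42 tcp [ 0.5734 -0.0392  0.1734] yaw 0.047 q6 -0.084 w 0.0312 F [-0.98  0.41  6.36] M [-0.03   0.401  0.277] tips 0.011
```

Emit:
{"op": "play_rows", "data": {
  "series": [
    {"fingers": 1,"dx": 0,"dy": 0,"dz": -1,"turn": -0.06},
    {"fingers": 1,"dx": 0,"dy": 0,"dz": -1,"turn": -0.06},
    {"fingers": 1,"dx": 0,"dy": 0,"dz": -1,"turn": -0.06},
    {"fingers": 1,"dx": 0,"dy": 0,"dz": -1,"turn": -0.06}
  ]
}}

```text
clock: 31.75
position: [0.5731, -0.0394, 0.1734]
ee_rot: [0.076, 0.992, -0.1, -0.008]
contact_force: [-1.3, 1.0, 5.4]
width: 0.0313
```

```bash
python3 st.py
```

```text
t 31.75 tcp [ 0.5731 -0.0394  0.1734] yaw -0.201 q6 0.162 w 0.0313 F [-1.33  1.03  5.38] M [0.008 0.4   0.318] tips 0.011
```

Emit:
{"op": "play_rows", "data": {
  "series": [
    {"fingers": 1,"dx": 0,"dy": 0,"dz": -1,"turn": -0.06},
    {"fingers": 1,"dx": 0,"dy": 0,"dz": -1,"turn": -0.06},
    {"fingers": 1,"dx": 0,"dy": 0,"dz": -1,"turn": -0.06},
    {"fingers": 1,"dx": 0,"dy": 0,"dz": -1,"turn": -0.06}
  ]
}}

```text
clock: 32.08
position: [0.5728, -0.0395, 0.1734]
ee_rot: [0.076, 0.972, -0.222, -0.017]
contact_force: [-0.5, 1.5, 5.8]
width: 0.0314
```

```bash
python3 plate.py
```

```text
t 32.08 tcp [ 0.5728 -0.0395  0.1734] yaw -0.449 q6 0.4 w 0.0314 F [-0.45  1.46  5.83] M [0.06  0.416 0.299] tips 0.011
jaw_plate [(0.57, [279.2, 208.4], np.int64(254)), (0.37, [263.5, 210.1], np.int64(715))]
stone [(0.96, [265.2, 207.3], np.int64(759))]
driver [(0.88, [447.2, 170.0], np.int64(746)), (0.83, [508.9, 291.0], np.int64(1833)), (0.68, [324.3, 205.3], np.int64(374))]
```

Emit:
{"op": "play_rows", "data": {
  "series": [
    {"fingers": 1,"dx": 0,"dy": 0,"dz": -1,"turn": -0.06},
    {"fingers": 1,"dx": 0,"dy": 0,"dz": -1,"turn": -0.06},
    {"fingers": 1,"dx": 0,"dy": 0,"dz": -1,"turn": -0.06},
    {"fingers": 1,"dx": 0,"dy": 0,"dz": -1,"turn": -0.06}
  ]
}}

```text
clock: 32.62
position: [0.5725, -0.0398, 0.1734]
ee_rot: [0.074, 0.938, -0.338, -0.024]
contact_force: [-1.0, 0.1, 4.9]
width: 0.0309
```

```bash
cat > prof.py <<'E'
from st import *
st();a=get_image("scene");old=cv2.imread("pics/s0.png")[:,:,::-1]
c,s=np.cos(-.1007),np.sin(-.1007)
def prof(p,z,xs,ys):
    P=np.array([[.5631+c*x-s*y,-.1167+s*x+c*y,z] for y in ys for x in xs]);q=proj(a,P).astype(np.float32)
    g=cv2.remap(p.astype(np.float32).mean(2),q[:,0].reshape(len(ys),-1),q[:,1].reshape(len(ys),-1),cv2.INTER_LINEAR)
    return g.mean(1)
ys=np.arange(-.06,.05,.002);xs=np.linspace(-.025,.025,15)
A=prof(old,.081,xs,ys);B=prof(a["pixels"],.081,xs,ys)
for y,u,v in zip(ys,A,B):print(int(round(y*1000)),int(u),int(v),end=" | ")
E
python3 prof.py
```

```text
t 32.62 tcp [ 0.5725 -0.0398  0.1734] yaw -0.692 q6 0.626 w 0.0309 F [-1.03  0.06  4.86] M [0.101 0.387 0.341] tips 0.011
-60 96 88 | -58 73 66 | -56 58 59 | -54 55 58 | -52 54 57 | -50 55 62 | -48 56 82 | -46 61 113 | -44 67 122 | -42 76 119 | -40 96 107 | -38 112 76 | -36 116 55 | -34 116 53 | -32 104 53 | -30 71 53 | -28 54 52 | -26 53 51 | -24 53 50 | -22 52 49 | -20 53 49 | -18 55 48 | -16 54 49 | -14 51 49 | -12 51 48 | -10 51 48 | -8 51 46 | -6 51 39 | -4 51 35 | -2 51 34 | 0 50 34 | 2 44 35 | 4 36 42 | 6 35 55 | 8 35 67 | 10 35 76 | 12 40 79 | 14 52 79 | 16 66 79 | 18 74 82 | 20 76 85 | 22 76 86 | 24 76 88 | 26 79 89 | 28 83 89 | 30 84 89 | 32 86 90 | 34 86 89 | 36 85 87 | 38 84 84 | 40 81 77 | 42 79 75 | 44 79 74 | 46 79 74 | 48 79 74 |
```

```bash
cat >> prof.py <<'E'
E
python3 - <<'E'
s=open("prof.py").read()
s=s[:s.index("ys=np")]+'''
def shift(lo,hi,z=.081,xs=np.linspace(-.025,.025,25)):
    ys=np.arange(lo,hi,.0005);A=prof(old,z,xs,ys);A=A-A.mean();best=[]
    for d in np.arange(0,.0135,.00025):
        B=prof(a["pixels"],z,xs,ys-d);B=B-B.mean();best.append((A@B/np.sqrt(A@A*(B@B)),d))
    return max(best)
print("plate",shift(-.046,-.026),"carriage",shift(-.004,.020),"stone",shift(-.063,-.05))
'''
open("prof.py","w").write(s)
E
python3 prof.py
```

```text
t 32.67 tcp [ 0.5726 -0.0399  0.1734] yaw -0.695 q6 0.628 w 0.031 F [-0.58  0.21  6.02] M [0.12  0.456 0.271] tips 0.011
plate (np.float32(0.98411477), np.float64(0.0075)) carriage (np.float32(0.9979962), np.float64(0.00875)) stone (np.float32(0.9998884), np.float64(0.00125))
```

Emit:
{"op": "play_rows", "data": {
  "series": [
    {"fingers": 1,"dx": 0,"dy": 0,"dz": -1,"turn": -0.06},
    {"fingers": 1,"dx": 0,"dy": 0,"dz": -1,"turn": -0.06},
    {"fingers": 1,"dx": 0,"dy": 0,"dz": -1,"turn": -0.06},
    {"fingers": 1,"dx": 0,"dy": 0,"dz": -1,"turn": -0.06}
  ]
}}

```text
clock: 33.05
position: [0.5722, -0.0399, 0.1734]
ee_rot: [0.072, 0.89, -0.45, -0.032]
contact_force: [-1.2, 0.2, 5.2]
width: 0.0313
```

```bash
python3 prof.py
```

```text
t 33.05 tcp [ 0.5722 -0.0399  0.1734] yaw -0.936 q6 0.848 w 0.0313 F [-1.2   0.23  5.23] M [0.094 0.413 0.371] tips 0.011
plate (np.float32(0.9869644), np.float64(0.00725)) carriage (np.float32(0.99922156), np.float64(0.00975)) stone (np.float32(0.99981797), np.float64(0.00125))
```

Emit:
{"op": "play_rows", "data": {
  "series": [
    {"fingers": 1,"dx": 0,"dy": 0,"dz": -1,"turn": -0.06},
    {"fingers": 1,"dx": 0,"dy": 0,"dz": -1,"turn": -0.06},
    {"fingers": 1,"dx": 0,"dy": 0,"dz": -1,"turn": -0.06},
    {"fingers": 1,"dx": 0,"dy": 0,"dz": -1,"turn": -0.06}
  ]
}}

```text
clock: 33.43
position: [0.5719, -0.0401, 0.1734]
ee_rot: [0.068, 0.827, -0.556, -0.04]
contact_force: [-1.4, 0.1, 6.1]
width: 0.0308
```

```bash
python3 prof.py
```

```text
t 33.43 tcp [ 0.5719 -0.0401  0.1734] yaw -1.184 q6 1.07 w 0.0308 F [-1.43  0.1   6.08] M [0.078 0.348 0.402] tips 0.011
plate (np.float32(0.9871377), np.float64(0.00725)) carriage (np.float32(0.9992784), np.float64(0.010750000000000001)) stone (np.float32(0.9998152), np.float64(0.00125))
```

The plate stopped at 7.25 mm and the carriage has gone to 10.75 mm, so the springs are compressed about 3.5 mm. The torque rise agrees (about 28 N). I'll add a touch more, then let go.

Emit:
{"op": "play_rows", "data": {
  "series": [
    {"fingers": 1,"dx": 0,"dy": 0,"dz": -1,"turn": -0.06},
    {"fingers": 1,"dx": 0,"dy": 0,"dz": -1,"turn": 0},
    {"fingers": 1,"dx": 0,"dy": 0,"dz": 0,"turn": 0}
  ]
}}

```text
clock: 33.73
position: [0.5716, -0.0402, 0.1736]
ee_rot: [0.067, 0.809, -0.582, -0.042]
contact_force: [-0.2, 0.1, -2.6]
width: 0.0309
```

```bash
python3 prof.py
```

```text
t 33.73 tcp [ 0.5716 -0.0402  0.1736] yaw -1.247 q6 1.126 w 0.0309 F [-0.17  0.08 -2.65] M [0.023 0.014 0.43 ] tips 0.011
plate (np.float32(0.9868395), np.float64(0.00725)) carriage (np.float32(0.99939245), np.float64(0.011)) stone (np.float32(0.9998129), np.float64(0.00125))
```

Emit:
{"op": "play_rows", "data": {
  "series": [
    {"fingers": 0.2,"dx": 0,"dy": 0,"dz": 0,"turn": 0},
    {"fingers": -1,"dx": 0,"dy": 0,"dz": 0,"turn": 0},
    {"fingers": -1,"dx": 0,"dy": 0,"dz": 0,"turn": 0},
    {"fingers": -1,"dx": 0,"dy": 0,"dz": 0,"turn": 0},
    {"fingers": -1,"dx": 0,"dy": 0,"dz": 0,"turn": 0},
    {"fingers": -1,"dx": 0,"dy": 0,"dz": 0,"turn": 0}
  ]
}}

```text
clock: 34.28
position: [0.5721, -0.0398, 0.1724]
ee_rot: [0.066, 0.809, -0.583, -0.042]
contact_force: [-0.1, -0.8, -0.8]
width: 0.0852
```

```bash
python3 prof.py
```

```text
t 34.28 tcp [ 0.5721 -0.0398  0.1724] yaw -1.248 q6 1.128 w 0.0852 F [-0.12 -0.77 -0.77] M [ 0.07  -0.057  0.048] tips 0.011
plate (np.float32(0.986226), np.float64(0.00725)) carriage (np.float32(0.99925363), np.float64(0.010750000000000001)) stone (np.float32(0.999868), np.float64(0.00125))
```

Emit:
{"op": "play_rows", "data": {
  "series": [
    {"fingers": -1,"dx": 0,"dy": 0,"dz": 15,"turn": 0},
    {"fingers": -1,"dx": 0,"dy": 0,"dz": 25,"turn": 0},
    {"fingers": -1,"dx": 0,"dy": 0,"dz": 25,"turn": 0},
    {"fingers": -1,"dx": 0,"dy": 0,"dz": 25,"turn": 0},
    {"fingers": -1,"dx": 0,"dy": 0,"dz": 25,"turn": 0},
    {"fingers": -1,"dx": 0,"dy": 30,"dz": 0,"turn": 0},
    {"fingers": -1,"dx": 0,"dy": 30,"dz": 0,"turn": 0},
    {"fingers": -1,"dx": 0,"dy": 30,"dz": 0,"turn": 0},
    {"fingers": -1,"dx": 0,"dy": 30,"dz": 0,"turn": 0},
    {"fingers": -1,"dx": 0,"dy": 0,"dz": 0,"turn": 0},
    {"fingers": -1,"dx": 0,"dy": 0,"dz": 0,"turn": 0}
  ]
}}

```text
clock: 35.25
position: [0.5708, 0.0835, 0.2927]
ee_rot: [0.066, 0.807, -0.585, -0.043]
contact_force: [-0.3, -0.5, -0.7]
width: 0.0853
```

```bash
python3 prof.py; python3 - <<'E'
from st import *
from scipy.optimize import least_squares
a=get_image("scene");b=get_image("top");old=cv2.imread("pics/t0.png")
# reddish top disc: brighter brown within driver region near the well
def disc(im,x0,y0,x1,y1):
    p=im["pixels"][y0:y1,x0:x1].astype(int);m=(p[:,:,0]>75)&(p[:,:,0]-p[:,:,2]>35)
    n,l,st_,c=cv2.connectedComponentsWithStats(m.astype(np.uint8));k=1+np.argmax(st_[1:,4]);return c[k]+[x0,y0],st_[k].tolist()
pa,ia=disc(a,300,165,348,230);pb,ib=disc(b,285,155,325,195);print(pa,ia,pb,ib)
r=least_squares(lambda X:np.r_[(proj(a,[X])-pa).ravel(),(proj(b,[X])-pb).ravel()],[.57,-.04,.21],x_scale=.01)
print("driver top",r.x,r.fun.round(2))
for l,w in(("mug",(.736,.107)),("ink",(.436,-.408)),("weight",(.732,-.192)),("stone",0)):
    print(l,w,[(round(m["p"],2),onz(b,[m["xy"]],0)[0].round(3)) for m in masks_of(b,l)][:2])
E
```

```text
t 35.25 tcp [0.5708 0.0835 0.2927] yaw -1.253 q6 1.308 w 0.0853 F [-0.34 -0.46 -0.68] M [ 0.044 -0.082  0.012] tips 0.011
plate (np.float32(0.98672056), np.float64(0.00725)) carriage (np.float32(0.99872017), np.float64(0.010750000000000001)) stone (np.float32(0.99982405), np.float64(0.00125))Traceback (most recent call last):
  File "<stdin>", line 8, in <module>
  File "<stdin>", line 7, in disc
    return _wrapfunc(a, 'argmax', axis=axis, out=out, **kwds)
    return bound(*args, **kwds)
ValueError: attempt to get argmax of an empty sequence
```

```bash
python3 - <<'E'
from st import *
from scipy.optimize import least_squares
a=get_image("scene");b=get_image("top")
def disc(im,x0,y0,x1,y1):
    p=im["pixels"][y0:y1,x0:x1].astype(int);d=p[:,:,0]-p[:,:,2];br=p[:,:,0]
    hi=br[d>12];t=(np.percentile(hi,10)+np.percentile(hi,97))/2
    m=(d>12)&(br>t)
    n,l,s,c=cv2.connectedComponentsWithStats(m.astype(np.uint8));k=1+np.argmax(s[1:,4]);return c[k]+[x0,y0],s[k].tolist(),t
pa,*ia=disc(a,300,165,348,230);pb,*ib=disc(b,285,155,325,195);print(pa,ia,pb,ib)
r=least_squares(lambda X:np.r_[(proj(a,[X])-pa).ravel(),(proj(b,[X])-pb).ravel()],[.57,-.04,.21],x_scale=.01)
print("driver top",r.x,r.fun.round(2))
for l,w in(("mug",(.736,.107)),("ink",(.436,-.408)),("weight",(.732,-.192))):
    print(l,w,[(round(m["p"],2),onz(b,[m["xy"]],0)[0].round(3)) for m in masks_of(b,l)][:2])
E
```

```text
[320.95238095 212.14285714] [[16, 45, 13, 5, 21], np.float64(64.19999999999999)] [302.59615385 178.77884615] [[12, 18, 12, 12, 104], np.float64(44.0)]
driver top [ 0.58677998 -0.03776453  0.12061908] [ 0.51 -0.01  0.55 -0.15]
mug (0.736, 0.107) [(0.81, array([0.746, 0.104, 0.   ])), (0.44, array([ 0.595, -0.036,  0.   ]))]
ink (0.436, -0.408) [(0.56, array([ 0.607, -0.04 ,  0.   ]))]
weight (0.732, -0.192) [(0.93, array([ 0.731, -0.185,  0.   ]))]
```

```bash
python3 - <<'E'
from st import *
a=get_image("scene");b=get_image("top")
print([(round(m["p"],2),m["xy"]) for m in masks_of(a,"ink")][:2],"was 226,167")
for im,f,box in((a,"s0",(210,140,245,192)),(b,"t0",(400,220,440,250))):
    o=cv2.imread(f"pics/{f}.png")[:,:,::-1];x0,y0,x1,y1=box
    print(np.abs(im["pixels"][y0:y1,x0:x1].astype(int)-o[y0:y1,x0:x1]).mean())
print(sign_off())
E
```

```text
[(0.81, [226.0, 166.5]), (0.24, [250.5, 270.8])] was 226,167
5.87051282051282
5.1425
the job is handed in; nothing more can be done
None
```

The job is handed in: the driver stands seated in the screw's slot and the stone is clamped at an estimated 30–37 N. `sign_off` gave no verdict, so this rests on my own checks.

**What I did**
- I pulled the driver out along its slant and caught its tip in the well. I pivoted it upright there and let go, and it stood by itself leaning about 6°.
- I took a fresh hold and searched for the slot; an early half-turn missed it. A later counter-clockwise pass caught it briefly and may have turned the screw back a little before slipping out.
- On a clockwise pass the blade dropped in about 6 mm. I then let go, took another hold and turned the screw clockwise until the plate gripped the stone. I let go and moved clear.

**Last checks**
- **Clamping force:** the plate stopped after 7.25 mm and the carriage went on to about 10.75 mm. That is about 3.5 mm of spring, or 35 N. The torque rose from about 0.29 to 0.40 N m, which gives about 28 N; a last small turn of 0.06 rad followed. Neither position changed after letting go.
- **Driver:** it looks upright, about 2 mm off plumb at the top in the top view. The handle's ferrule sits roughly 8–10 mm lower than when the tip was on the screw's face, so the blade is seated. The final automatic triangulation of the driver's top failed because it picked the ferrule, so the seating depth rests on ferrule pixels.
- **Bystanders:** the ink bottle was missed once in the top view but found unmoved in the scene view. The mug and paperweight read 7–10 mm from their first estimates, though I never went near them; that shift is probably detection error.

The tool also drifted to about 9° off vertical under contact, and I could not correct that with the available moves.

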